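Lock spare gear units with transport keys

ROBOT

A 6-joint arm with a two-finger parallel gripper is mounted at the origin on the work surface. World frame = base frame: x ahead of the robot, y to its left, z up, the work surface at z = 0. Lengths are in m, angles in rad, forces in N, time in s.
With the tool pointing down it reaches from about 0.35 to 0.925 m from the base axis. Payload 6.4 kg.
Tool frame: the origin (TCP) lies at the very end of the fingers, on their centre line; the grasp point (between the pads) lies 19 mm behind it; z points along the fingers, y is the line along which they close (so a half turn about z gives the same grasp; the last joint's range is limited). The gripper opens to 94 mm and grips with 3 to 60 N. Pads are 16 mm wide; open, the fingers measure 119 mm over their backs; the gripper's body (75 mm by 177 mm) begins 78 mm behind the grasp point.
Start: joints at [1.123, 0.245, 1.558, -0, 1.339, -0.174], TCP at [0.176, 0.626, 0.205] pointing down, gripper open.
Joint ranges: [-3.13, 3.13], [-1.02, 2.26], [0.13, 2.54], [-0.95, 4.09], [0.21, 2.88], [-2.74, 2.74]. Speed limits (rad/s): [2.57, 2.57, 3.14, 3.14, 3.14, 3.14].

INTERFACE

Orientations are given as a 3x3 rotation matrix whose columns are the frame's x, y, z axes.
In Python, from plant import read_state, get_image, finish_job, masks_of, mark_of gives the robot as it stands.
- The arm moves only by the tool arm_command, never from a script. Its argument "commands" is a list that holds one entry, the list of rows, each a list of 4 numbers: the shift along the tool's x, y, z in m, then the turn about the tool's z in rad. A call has 1 to 8 rows; each row shifts and turns the commanded pose from where the row before left it, along the tool's axes as they then stand; what a row does not reach is not made up. A row lasts 1/10 s, in which the tool goes at most 50 mm and 8.59 degrees, less where a joint would pass 70% of its speed; a pose out of reach is approached as far as the arm can. A call is refused whole if a number of a shift passes 0.05 or a number of a turn 0.15, either way. A call with a gripper value outside its range is refused whole. "fingers" is the finger opening in m, from 0 to 0.094, set as the call begins (left out, the last holds). The fingers move at their own pace and stop on an object; "force" is the grip in N (left out, the last holds). Time passes only in rows, so rows that do not move let the fingers close. It gives the time, the measured TCP pose, the force, the opening and the grip force at its end, in the units of the state.
- read_state(): the state, without advancing time (a new reading comes with each control period).
- get_image(name): name is "side" or "top" or "wrist"; returns a dict with "image" (400x640x3 uint8, blue, green, red), "mtx" (3x3 intrinsics, pixels), "R" (3x3) and "t" (3): a world point X has camera coordinates R X + t. Camera axes: x right, y down, z forward; pixel columns grow to the right and rows downward; lengths in m; the calibration is good to about 2 mm. A picture is of the moment at which its call begins. There is no depth.
- finish_job(): hands the job in; it is judged then, once.
Trained networks look in the newest picture that a camera, given by its name, has taken for a name from the list of things; names that differ only in an ending like _2 or _b are one class to them, and where a whole thing is asked for, a point or a joint stands for the part that bears it (a point fixed in the world has none). Each returns a list of dicts, best first, with "confidence" (0 to 1); they miss things now and then, are a little off and sometimes report something else, mostly with a low value. They report only what shows in the picture. A call takes as long as a camera call. They do not tell look-alikes from the thing itself.
- masks_of(camera, name): "region" (400x640 bool, what is visible of it) and "extent" ([centre column, centre row, width, height] in pixels, round what is visible of it).
- mark_of(camera, name): "position" ([row, column] in pixels: a listed point, or the origin of a listed thing).
The state is a dict: "time": time; "qpos": joint angles; "joint_velocities": joint speeds; "joint_efforts": joint torques, N m; "tool_pos": TCP position; "ee_rot": TCP orientation; "ft_force": force on the tool from outside, world axes, zero at the start; "torque": the same for the moment, N m; "opening": opening from 0.0 (shut) to 1.0 (fully open); "grasp_force": force on a finger pad.
Only numpy, scipy, OpenCV 4.12 (cv2) and the standard library are available. Lean on these libraries where they do the work, as an engineer would, in place of code of your own. Each camera call takes 0.05 s, during which the arm holds its last target. There are 200 camera calls.

TASK

Before these spare gear units go back on the shelf, lock as many of them as there are transport keys in the cabinet drawer: pull the drawer open, and for each key turn a unit's hub until its keyway lines up with the slots in the housing's lugs, then lower the key fully home, centred along the slots (one key to a unit, any units). When all the keys are in, push the drawer fully shut; do not disturb the tape, the carton or the screwdriver.

Things in the scene. Friction and masses are not known exactly. Their poses are not given: they have to be found in the camera images.
- unit1: Gear unit, rightmost seen from the robot, fixed. Aluminium housing 136 x 104 mm, deck 40 mm high, motor stub on its +x end. Origin: underside centre, on the hub's axis, z up. Its slots run along its x: at x = +52 and -52 mm a pair of lugs (16 mm long, from y = 14 to 26 mm either side, tops 56 mm up) leaves a 28 mm wide slot, its floor level with the keyway's; the hub is between
- hub1 (a joint): Hub angle (rad), positive anticlockwise from above, -1.6 to 1.6; 0 = keyway in line with the unit's x and slots. Steel: a disc 80 mm across, top 44 mm above the bench (the keyway's floor), with two upright parallel cheeks 60 mm long, 15 mm thick, up to 84 mm, 31 mm apart (the keyway) and 61 mm over their flat outer faces. Stiff (0.12 N m), stays where left
- hub1_top (a point): point on the axis of unit 1's hub at the height of the cheeks' tops (84 mm above the bench)
- unit2: Gear unit, middle seen from the robot, fixed. Aluminium housing 136 x 104 mm, deck 40 mm high, motor stub on its +x end. Origin: underside centre, on the hub's axis, z up. Its slots run along its x: at x = +52 and -52 mm a pair of lugs (16 mm long, from y = 14 to 26 mm either side, tops 56 mm up) leaves a 28 mm wide slot, its floor level with the keyway's; the hub is between
- hub2 (a joint): Hub angle (rad), positive anticlockwise from above, -1.6 to 1.6; 0 = keyway in line with the unit's x and slots. Steel: a disc 80 mm across, top 44 mm above the bench (the keyway's floor), with two upright parallel cheeks 60 mm long, 15 mm thick, up to 84 mm, 31 mm apart (the keyway) and 61 mm over their flat outer faces. Stiff (0.12 N m), stays where left
- hub2_top (a point): point on the axis of unit 2's hub at the height of the cheeks' tops (84 mm above the bench)
- unit3: Gear unit, leftmost seen from the robot, fixed. Aluminium housing 136 x 104 mm, deck 40 mm high, motor stub on its +x end. Origin: underside centre, on the hub's axis, z up. Its slots run along its x: at x = +52 and -52 mm a pair of lugs (16 mm long, from y = 14 to 26 mm either side, tops 56 mm up) leaves a 28 mm wide slot, its floor level with the keyway's; the hub is between
- hub3 (a joint): Hub angle (rad), positive anticlockwise from above, -1.6 to 1.6; 0 = keyway in line with the unit's x and slots. Steel: a disc 80 mm across, top 44 mm above the bench (the keyway's floor), with two upright parallel cheeks 60 mm long, 15 mm thick, up to 84 mm, 31 mm apart (the keyway) and 61 mm over their flat outer faces. Stiff (0.12 N m), stays where left
- hub3_top (a point): point on the axis of unit 3's hub at the height of the cheeks' tops (84 mm above the bench)
- key1: Transport key (2 or 3 present, alike, upright in the drawer), 0.3 kg: steel bar along x, 120 mm long, 24 wide, 18 high (lowest 5 mm only 18 wide), with an upright black grip at its middle, 40 mm long in x, 14 thick in y, its top 70 mm above the underside. Origin: underside centre, z up. Ends alike. Home, it rests on the keyway's floor and the grip stands 30 mm above the cheeks
- key2: Transport key (2 or 3 present, alike, upright in the drawer), 0.3 kg: steel bar along x, 120 mm long, 24 wide, 18 high (lowest 5 mm only 18 wide), with an upright black grip at its middle, 40 mm long in x, 14 thick in y, its top 70 mm above the underside. Origin: underside centre, z up. Ends alike. Home, it rests on the keyway's floor and the grip stands 30 mm above the cheeks
- key3: Transport key (2 or 3 present, alike, upright in the drawer), 0.3 kg: steel bar along x, 120 mm long, 24 wide, 18 high (lowest 5 mm only 18 wide), with an upright black grip at its middle, 40 mm long in x, 14 thick in y, its top 70 mm above the underside. Origin: underside centre, z up. Ends alike. Home, it rests on the keyway's floor and the grip stands 30 mm above the cheeks
- cab: Grey steel cabinet, fixed, 240 (x) x 262 (y) x 120 mm. Origin: underside centre; front = -x face. One drawer opens along its -x: inside 220 mm wide, 195 long, floor 23 mm up; two 35 mm wide, 30 high blocks part it into three lanes, 50 wide and 136 long, side walls to 59 mm, front panel 15 mm thick, to 108 mm. Shut, the inside of the front panel is 99 mm ahead (-x) of the origin
- cab_drawer0 (a joint): how far the drawer is open (m): 0 closed, at most 0.18; below about 0.165 the rear ends of the keys may still be under the cabinet's top and cannot be lifted out. It slides with little friction (about 1 N)
- cab_drawer0_handle (a point): middle of the drawer's bar handle: a round bar 11 mm thick, 120 mm long along the cabinet's y, its axis 35 mm ahead of the drawer's front face and 82 mm above the bench; it moves with the drawer
- tape: bystander: roll of clear tape lying flat, 84 mm across, 48 mm high. Origin: centre of its underside
- carton: bystander: closed cardboard carton 100 x 80 x 70 mm. Origin: centre of its underside
- driver: bystander: screwdriver lying on the bench
Not all that is in view belongs to the job. Leave any yellow look-alike of the unit1 alone.

How it is judged:
By the outcome, as a careful person would: the job done as asked, in the order asked, and still so for the second after the job is handed in, with the robot touching nothing.
Of key1, key2, key3 only 2 to 3 are there at a start; the rules pass over those that are not, and their reading is None.
At some moment in a run one of key1, key2, key3 may be knocked a few centimetres aside while the robot is not near it.
It also fails if it takes over 210 s, if anything falls off the work surface, if the arm or the gripper's body presses on something with over 40 N, if the wrist force passes 120 N, or if a joint passes its speed limit or range.

## Working session

There is one attempt and no reset: what is moved stays moved. The work goes in short steps, Python scripts to look and compute and a tool call to move; the robot and the scene stay as the last step left them, time stands still between calls to the robot, and variables do not carry over. Pictures are saved under pics/ and viewed, at most 17 in all, crops included, and the job is handed in when it is done.

Besides the shell and the picture viewer there is one more tool, called after "Emit:" as a command line: name --argument value ..., lists and objects as JSON in quotes. arm_command: Moves the arm, as the interface text tells. Its arguments: {"type":"object","properties":{"commands":{"type":"array","items":{"type":"array","items":{"type":"array","items":{"type":"number"}}}},"fingers":{"type":"number"},"force":{"type":"number"}},"required":["commands"]}

```bash
mkdir -p pics; ls; python3 - <<'E'
from plant import *
import cv2
s=read_state(); print(s)
for n in ["top","side"]:
    d=get_image(n); cv2.imwrite(f"pics/{n}0.png",d["image"]); print(n,d["mtx"].tolist(),d["R"].tolist(),d["t"].tolist())
    for k in ["unit1","hub1","hub1_top","key1","cab","cab_drawer0_handle","tape","carton","driver"]:
        print(k,[(round(m["confidence"],2),[round(float(v)) for v in m["position"]]) for m in mark_of(n,k)])
E
```

```text
pics
{'time': 0.0, 'qpos': array([ 1.12288582e+00,  2.45750422e-01,  1.55897600e+00, -8.13885174e-06,
        1.33870811e+00, -1.74125310e-01]), 'joint_velocities': array([ 1.34068500e-03,  1.09237800e-03, -2.63645884e-05,  1.38667334e-03,
       -2.82380355e-03,  9.72935626e-04]), 'joint_efforts': array([-5.87094746e-04, -4.15849078e+01, -3.14593363e+01,  6.84740231e-02,
        3.34917277e-02, -1.56985243e-04]), 'tool_pos': array([0.17549961, 0.62524963, 0.20440651]), 'ee_rot': array([[-9.62754748e-01,  2.70375054e-01, -7.90549567e-04],
       [ 2.70376030e-01,  9.62753361e-01, -1.66361982e-03],
       [ 3.11302955e-04, -1.81540354e-03, -9.99998304e-01]]), 'ft_force': array([0.12562697, 0.29437122, 0.13823741]), 'torque': array([-0.04891231,  0.01252263,  0.0378427 ]), 'grasp_force': 0.0, 'opening': 0.9957446531317643}
top [[406.3324254852318, 0.0, 316.8722456541461], [0.0, 406.3324254852318, 191.33503081685146], [0.0, 0.0, 1.0]] [[0.01748545724468044, -0.9998052322497082, -0.009151849597300461], [-0.9819343921679161, -0.015446631493953183, -0.18859016690515787], [0.188412070374405, 0.012284101171724652, -0.9820132344299813]] [0.01292937116104164, 0.5061179642529067, 0.9630953506848307]
unit1 [(0.85, [314, 214]), (0.82, [157, 331]), (0.76, [166, 249]), (0.66, [212, 187])]Traceback (most recent call last):
  File "<stdin>", line 7, in <module>
ValueError: it knows: cab, cab_drawer0_handle, carton, driver, hub1_top, hub2_top, hub3_top, key, tape, unit
```

```bash
cat > h.py <<'E'
from plant import *
import cv2, numpy as np
from scipy.spatial.transform import Rotation as Ro
def ray(d,px,z):  # px=(col,row) -> world at height z
    R,t=np.array(d["R"]),np.array(d["t"]); c=-R.T@t
    v=R.T@np.linalg.inv(d["mtx"])@np.array([px[0],px[1],1.]); return c+v*(z-c[2])/v[2]
def proj(d,X):
    p=np.array(d["mtx"])@(np.array(d["R"])@np.array(X,float)+d["t"]); return p[:2]/p[2]
def marks(n,d,k,z):
    for m in mark_of(n,k):
        r,c=m["position"]; print(n,k,round(m["confidence"],2),round(float(c)),round(float(r)),ray(d,(c,r),z).round(4))
E
python3 - <<'E'
from h import *
for n in ["top","side"]:
    d=get_image(n); cv2.imwrite(f"pics/{n}0.png",d["image"])
    if n=="side": print(d["mtx"].tolist(),d["R"].tolist(),d["t"].tolist())
    for k,z in [("unit",0),("hub1_top",.084),("hub2_top",.084),("hub3_top",.084),("key",.023),("cab",0),("cab_drawer0_handle",.082),("tape",0),("carton",0),("driver",0)]: marks(n,d,k,z)
E
```

```text
top unit 0.96 212 310 [0.2115 0.2772 0.    ]
top unit 0.87 186 212 [0.4544 0.3591 0.    ]
top unit 0.83 248 163 [0.5884 0.2055 0.    ]
top unit 0.55 331 157 [ 0.6073 -0.0139  0.    ]
top hub1_top 0.75 204 316 [0.2078 0.272  0.084 ]
top hub1_top 0.63 331 149 [ 0.6042 -0.0111  0.084 ]
top hub2_top 0.71 243 152 [0.5945 0.203  0.084 ]
top hub3_top 0.84 174 210 [0.4492 0.3618 0.084 ]
top cab_drawer0_handle 0.71 445 176 [ 0.5424 -0.2873  0.082 ]
top cab_drawer0_handle 0.6 186 214 [0.4398 0.3334 0.082 ]
top tape 0.75 278 96 [0.7789 0.134  0.    ]
top carton 0.95 186 129 [0.6807 0.3776 0.    ]
top carton 0.19 447 175 [ 0.5643 -0.3174  0.    ]
top driver 0.83 318 231 [0.4122 0.0173 0.    ]
top driver 0.43 249 166 [0.5819 0.2022 0.    ]
[[450.25234197822334, 0.0, 321.33890413041354], [0.0, 450.25234197822334, 199.73601347570406], [0.0, 0.0, 1.0]] [[0.9376253857804592, -0.34721771829216647, 0.0172769222961421], [-0.18189559004467554, -0.5323284728423239, -0.8267650157836017], [0.2962644600054898, 0.7720532708986739, -0.5622820614534262]] [-0.4488521991631817, 0.17015373273167556, 1.2467327695801915]
side unit 0.82 359 221 [ 0.601  -0.0102  0.    ]
side unit 0.8 327 189 [0.5718 0.1937 0.    ]
side unit 0.65 214 195 [0.1973 0.2817 0.    ]
side unit 0.59 280 172 [0.4476 0.3553 0.    ]
side hub1_top 0.79 361 200 [ 0.5992 -0.0188  0.084 ]
side hub1_top 0.72 215 173 [0.2099 0.2812 0.084 ]
side hub2_top 0.69 333 169 [0.5865 0.1823 0.084 ]
side hub3_top 0.56 280 153 [0.4502 0.3476 0.084 ]
side cab 0.95 435 274 [ 0.6994 -0.2964  0.    ]
side cab 0.18 303 227 [0.4257 0.0176 0.    ]
side cab_drawer0_handle 0.96 382 260 [ 0.5375 -0.2791  0.082 ]
side tape 0.82 387 189 [0.7678 0.125  0.    ]
side carton 0.95 340 159 [0.6966 0.3799 0.    ]
side carton 0.51 332 164 [0.6525 0.3535 0.    ]
side driver 0.73 302 227 [0.4228 0.016  0.    ]
```

View pics/top0.png

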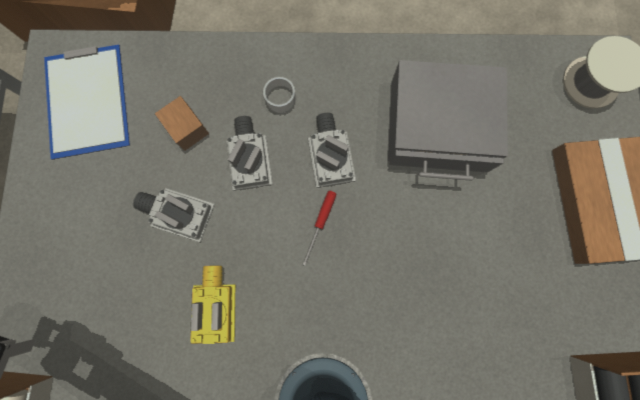

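View pics/side0.png

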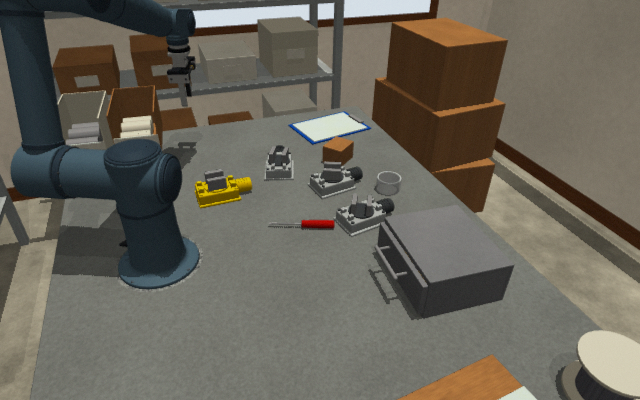

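The top view shows the grey units at about (185,212), (248,163) and (331,157) px, and the yellow look-alike at (212,310). The cabinet handle is at (445,176). The screwdriver lies at (318,231), the tape at (278,96) and the carton at (183,123). The side view agrees. Next I'll look at the units with the wrist camera on the way to the handle.

```bash
cat >> h.py <<'E'
def wrap(a,p=2*np.pi): return (a+p/2)%p-p/2
def yawy(): r=read_state()["ee_rot"]; return np.arctan2(r[1,1],r[0,1])
def go(wps,st=None,maxd=.048,maxt=.145):
    """wps: (x,y,z,yaw of tool y or None); prints rows in tool axes"""
    s=read_state(); p=np.array(s["tool_pos"]) if st is None else np.array(st[:3]); a=yawy() if st is None else st[3]
    print("from",p.round(4),round(a,3),"q6",s["qpos"][5].round(2))
    for w in wps:
        b=a if w[3] is None else a+wrap(w[3]-a,np.pi)
        D=np.array(w[:3])-p; n=max(1,int(np.ceil(max(np.linalg.norm(D)/maxd,abs(b-a)/maxt))))
        rows=[]
        for i in range(n):
            c=a+(b-a)*i/n; y=np.array([np.cos(c),np.sin(c),0]); x=np.cross(y,[0,0,-1.])
            d=D/n; rows.append([round(float(v),4) for v in (d@x,d@y,-d[2],-(b-a)/n)])
        p=np.array(w[:3],float); a=b; print(w,n,rows)
E
python3 -c "
from h import *
go([(.40,.36,.30,None),(.53,.19,.30,1.0),(.54,0,.30,.6),(.45,-.25,.30,0)])"
```

```text
from [0.1757 0.6258 0.2054] 1.297 q6 -0.17
(0.4, 0.36, 0.3, None) 8 [[-0.036, -0.0244, -0.0118, -0.0], [-0.036, -0.0244, -0.0118, -0.0], [-0.036, -0.0244, -0.0118, -0.0], [-0.036, -0.0244, -0.0118, -0.0], [-0.036, -0.0244, -0.0118, -0.0], [-0.036, -0.0244, -0.0118, -0.0], [-0.036, -0.0244, -0.0118, -0.0], [-0.036, -0.0244, -0.0118, -0.0]]
(0.53, 0.19, 0.3, 1.0) 5 [[-0.0342, -0.0257, -0.0, 0.0594], [-0.0357, -0.0236, -0.0, 0.0594], [-0.037, -0.0215, -0.0, 0.0594], [-0.0382, -0.0192, -0.0, 0.0594], [-0.0393, -0.0169, -0.0, 0.0594]]
(0.54, 0, 0.3, 0.6) 4 [[-0.0278, -0.0386, -0.0, 0.1], [-0.0315, -0.0357, -0.0, 0.1], [-0.0349, -0.0323, -0.0, 0.1], [-0.0379, -0.0287, -0.0, 0.1]]
(0.45, -0.25, 0.3, 0) 6 [[-0.0259, -0.0359, -0.0, 0.1], [-0.0294, -0.0331, -0.0, 0.1], [-0.0325, -0.03, -0.0, 0.1], [-0.0354, -0.0266, -0.0, 0.1], [-0.0379, -0.023, -0.0, 0.1], [-0.04, -0.0191, -0.0, 0.1]]
```

Emit:
arm_command --commands '[[[-0.036, -0.0244, -0.0118, 0], [-0.036, -0.0244, -0.0118, 0], [-0.036, -0.0244, -0.0118, 0], [-0.036, -0.0244, -0.0118, 0], [-0.036, -0.0244, -0.0118, 0], [-0.036, -0.0244, -0.0118, 0], [-0.036, -0.0244, -0.0118, 0], [-0.036, -0.0244, -0.0118, 0]]]'

```text
time: 2.0
tool_pos: [0.4011, 0.3585, 0.3006]
ee_rot: [[-0.963, 0.27, 0.001], [0.27, 0.963, 0.0], [-0.0, 0.0, -1.0]]
ft_force: [1.4, 0.7, -0.1]
opening: 1.003
grasp_force: 0.0
```

```bash
python3 -c "
from h import *
d=get_image('wrist'); cv2.imwrite('pics/w1.png',d['image'])
print(d['mtx'].tolist()); R=d['R'];print('cam',(-R.T@d['t']).round(3),R[2].round(3))
marks('wrist',d,'unit',0);marks('wrist',d,'hub3_top',.084)
np.save('w1.npy',d,allow_pickle=True)
go([(.53,.19,.30,1.0)])"
```

```text
[[331.5113609026139, 0.0, 323.9165318073872], [0.0, 331.5113609026139, 197.8258970383152], [0.0, 0.0, 1.0]]
cam [0.334 0.379 0.48 ] [ 0.233 -0.065 -0.97 ]
wrist unit 0.7 222 43 [0.207  0.2728 0.    ]
wrist unit 0.63 265 304 [0.5933 0.2069 0.    ]
wrist unit 0.58 338 194 [0.4498 0.3688 0.    ]
wrist hub3_top 0.82 341 209 [0.4481 0.3686 0.084 ]
from [0.4019 0.3588 0.301 ] 1.293 q6 -0.77
(0.53, 0.19, 0.3, 1.0) 5 [[-0.0339, -0.0254, 0.0002, 0.0586], [-0.0353, -0.0234, 0.0002, 0.0586], [-0.0366, -0.0213, 0.0002, 0.0586], [-0.0378, -0.0191, 0.0002, 0.0586], [-0.0389, -0.0169, 0.0002, 0.0586]]
```

View pics/w1.png

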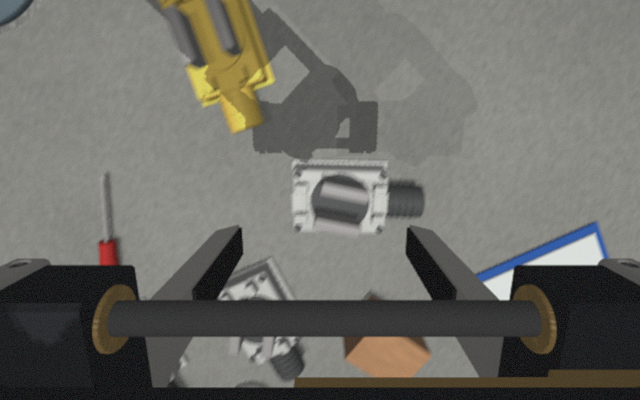

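The wrist view shows unit 3 at (340,198), with the stub to the right and the hub a little off line. Unit 2 is at (260,300) behind the fingers. Moving on past units 2 and 1.

Emit:
arm_command --commands '[[[-0.034, -0.0254, 0.0002, 0.0586], [-0.0353, -0.0234, 0.0002, 0.0586], [-0.0366, -0.0213, 0.0002, 0.0586], [-0.0378, -0.0191, 0.0002, 0.0586], [-0.0389, -0.0169, 0.0002, 0.0586], [0, 0, 0, 0]]]'

```text
time: 2.75
tool_pos: [0.5305, 0.1896, 0.2978]
ee_rot: [[-0.841, 0.541, -0.001], [0.541, 0.841, -0.001], [0.001, -0.001, -1.0]]
ft_force: [-0.8, 0.8, 0.5]
opening: 1.0
grasp_force: 0.0
```

```bash
python3 -c "
from h import *
d=get_image('wrist'); cv2.imwrite('pics/w2.png',d['image'])
marks('wrist',d,'unit',0);marks('wrist',d,'hub2_top',.084)
np.save('w2.npy',d,allow_pickle=True)
go([(.54,0,.30,.6)])"
```

```text
wrist unit 0.87 355 193 [0.5906 0.2072 0.    ]
wrist unit 0.61 405 38 [0.4458 0.3731 0.    ]
wrist hub2_top 0.93 361 211 [0.5923 0.2056 0.084 ]
from [0.5283 0.193  0.2983] 1.006 q6 -0.86
(0.54, 0, 0.3, 0.6) 5 [[-0.0226, -0.0313, -0.0003, 0.0811], [-0.0251, -0.0294, -0.0003, 0.0811], [-0.0274, -0.0273, -0.0003, 0.0811], [-0.0295, -0.025, -0.0003, 0.0811], [-0.0315, -0.0225, -0.0003, 0.0811]]
```

Emit:
arm_command --commands '[[[-0.0226, -0.0313, 0, 0.0811], [-0.0251, -0.0294, 0, 0.0811], [-0.0274, -0.0273, 0, 0.0811], [-0.0295, -0.025, 0, 0.0811], [-0.0315, -0.0225, 0, 0.0811], [0, 0, 0, 0]]]'

```text
time: 3.5
tool_pos: [0.5401, -0.0027, 0.2987]
ee_rot: [[-0.561, 0.828, -0.0], [0.828, 0.561, -0.001], [-0.0, -0.0, -1.0]]
ft_force: [0.1, 0.6, 0.1]
opening: 1.003
grasp_force: 0.0
```

```bash
python3 -c "
from h import *
d=get_image('wrist'); cv2.imwrite('pics/w3.png',d['image'])
marks('wrist',d,'unit',0);marks('wrist',d,'hub1_top',.084)
np.save('w3.npy',d,allow_pickle=True)
go([(.48,-.21,.30,0)])"
```

```text
wrist unit 0.88 357 197 [ 0.6082 -0.0131  0.    ]
wrist unit 0.84 440 63 [ 0.592   0.2005 -0.    ]
wrist hub1_top 0.65 360 207 [ 0.5998 -0.0088  0.084 ]
from [5.401e-01 5.000e-04 2.988e-01] 0.601 q6 -0.81
(0.48, -0.21, 0.3, 0) 5 [[-0.0279, -0.0337, -0.0002, 0.1202], [-0.0318, -0.0301, -0.0002, 0.1202], [-0.0352, -0.0261, -0.0002, 0.1202], [-0.038, -0.0217, -0.0002, 0.1202], [-0.0404, -0.017, -0.0002, 0.1202]]
```

Emit:
arm_command --commands '[[[-0.0279, -0.0337, 0, 0.12], [-0.0318, -0.0301, 0, 0.12], [-0.0352, -0.0261, 0, 0.12], [-0.038, -0.0217, 0, 0.12], [-0.0404, -0.017, 0, 0.12], [0, 0, 0, 0]]]'

```text
time: 4.25
tool_pos: [0.4793, -0.2134, 0.2988]
ee_rot: [[0.005, 1.0, -0.0], [1.0, -0.005, -0.001], [-0.001, -0.0, -1.0]]
ft_force: [0.0, -0.1, 1.0]
opening: 1.002
grasp_force: 0.0
```

```bash
python3 -c "
from h import *
d=get_image('wrist'); cv2.imwrite('pics/w4.png',d['image'])
marks('wrist',d,'cab_drawer0_handle',.082);marks('wrist',d,'cab',0)
np.save('w4.npy',d,allow_pickle=True)
T=[]
for i,(u,v) in zip((1,2,3,4),((340,198),(355,193),(357,197),(320,200))):
    m=np.load(f'w{i}.npy',allow_pickle=True).item()['image']; 
    w,h=(100,75) if i<4 else (320,200)
    c=m[max(0,v-h):v+h,max(0,u-w):u+w] ; T.append(cv2.resize(c,(400,300),interpolation=cv2.INTER_CUBIC)); print(i,max(0,u-w),max(0,v-h),c.shape)
cv2.imwrite('pics/m1.png',np.vstack([np.hstack(T[:2]),np.hstack(T[2:])]))
"
```

```text
wrist cab_drawer0_handle 0.91 374 232 [ 0.5424 -0.2858  0.082 ]
wrist cab 0.96 468 221 [ 0.6975 -0.2981  0.    ]
1 240 123 (150, 200, 3)
2 255 118 (150, 200, 3)
3 257 122 (150, 200, 3)
4 0 0 (400, 640, 3)
```

View pics/m1.png

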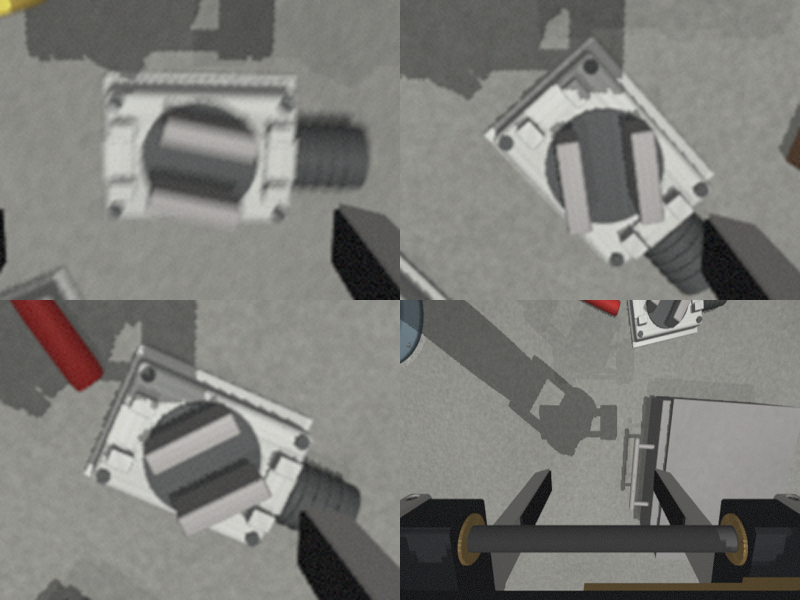

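Montage: bolts, cheeks and stub are clear on units 3, 2 and 1, at top left, top right and bottom left. In the bottom-right panel the drawer's bar handle runs roughly along y at panel (626,430-490). Next I'll turn these pixels into yaws.

```bash
python3 -c "
from h import *
def W(i,pts,z,o,s=(2,2)):
    d=np.load(f'w{i}.npy',allow_pickle=True).item(); return np.array([ray(d,(p[0]/s[0]+o[0],p[1]/s[1]+o[1]),z)[:2] for p in pts])
# bolts: -x pair (two), +x pair matched
B={3:(1,[(116,103),(115,211),(288,103),(280,214)],(240,123)),2:(2,[(191,66),(106,143),(301,189),(216,259)],(255,118)),1:(3,[(148,74),(103,176),(301,141),(251,238)],(257,122))}
C={3:[((167,118),(257,138)),((163,142),(255,165))],2:[((157,145),(167,233)),((180,142),(192,230)),((233,133),(240,223)),((255,132),(263,221))],1:[((146,160),(233,115)),((152,172),(240,132)),((178,218),(262,180)),((190,235),(271,194))]}
for u in B:
    i,p,o=B[u]; b=W(i,p,.04,o); v=b[2]+b[3]-b[0]-b[1]; y=np.arctan2(v[1],v[0]); w=b[1]-b[0]; w2=b[3]-b[2]
    print('unit',u,b.mean(0).round(4),'yaw',y.round(3),'perp',[wrap(np.arctan2(q[1],q[0])-y,np.pi).round(3) for q in (w,w2)], np.linalg.norm(v)/2,np.linalg.norm(w))
    for a in C[u]:
        q=W(i,a,.084,o); q0=q[1]-q[0]; print('  cheek',q.mean(0).round(4),'hub',wrap(np.arctan2(q0[1],q0[0])-y,np.pi).round(3),'world',wrap(np.arctan2(q0[1],q0[0]),np.pi).round(3),np.linalg.norm(q0).round(3))
q=W(4,[(226,130),(224,190)],.082,(0,0),(.625,.75)); print('handle',q,np.arctan2(*(q[1]-q[0])[::-1]))
d=get_image('wrist'); m=masks_of('wrist','cab_drawer0_handle')[0]; print(m['extent'],m['confidence'])
g=get_image('top'); 
for z,pts in ((.12,[(397,152),(504,157)]),(.12,[(400,62),(508,66)])):
    a=[ray(g,p,z)[:2] for p in pts]; print(a,np.arctan2(*(a[1]-a[0])))
cv2.imwrite('pics/h1.png',cv2.resize(d['image'][140:300,320:460],None,fx=3.5,fy=3.5,interpolation=cv2.INTER_CUBIC))
"
```

```text
unit 3 [0.4517 0.3689] yaw 1.288 perp [np.float64(1.553), np.float64(1.553)] 0.11555881418305385 0.0765632843742944
  cheek [0.4232 0.3822] hub -0.213 world 1.075 0.057
  cheek [0.4382 0.3764] hub -0.242 world 1.046 0.059
unit 2 [0.5912 0.2056] yaw 0.171 perp [np.float64(-1.57), np.float64(1.564)] 0.11379325795964611 0.07652502926101168
  cheek [0.5781 0.1783] hub -0.624 world -0.453 0.057
  cheek [0.5844 0.1918] hub -0.594 world -0.423 0.057
  cheek [0.5969 0.2206] hub -0.631 world -0.46 0.058
  cheek [0.6035 0.2327] hub -0.612 world -0.441 0.057
unit 1 [ 0.603  -0.0118] yaw 0.184 perp [np.float64(-1.569), np.float64(1.568)] 0.11327990755180582 0.07653634303102828
  cheek [0.579  0.0017] hub 0.905 world 1.088 0.059
  cheek [ 0.5876 -0.0035] hub 0.855 world 1.039 0.059
  cheek [ 0.6175 -0.0197] hub 0.862 world 1.045 0.057
  cheek [ 0.629  -0.0243] hub 0.911 world 1.095 0.057
handle [[ 0.52488639 -0.2104177 ]
 [ 0.523167   -0.31441097]] -1.5873284858383554
[397.5, 235.7, 71.6, 205.6] 0.89
[array([ 0.58906561, -0.16606717]), array([ 0.5806297 , -0.41539163])] -3.1077704827982187
[array([ 0.81845223, -0.17791557]), array([ 0.81114509, -0.4409947 ])] -3.1138243363972906
```

View pics/h1.png

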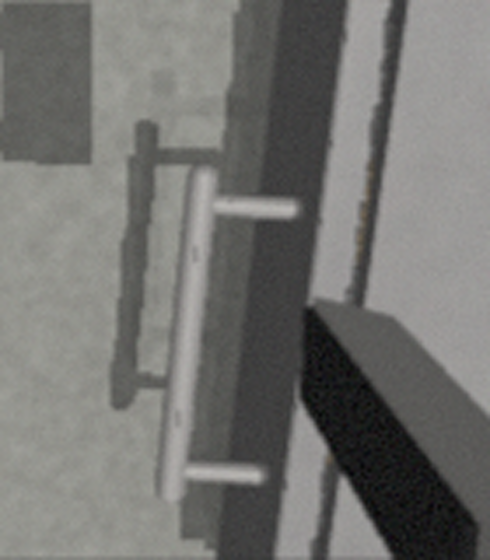

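The real bar runs from (203,170) to (173,497) in this crop; what I used before was its shadow.

```bash
python3 -c "
from h import *
d=np.load('w4.npy',allow_pickle=True).item()
a,b=[ray(d,(u/3.5+320,v/3.5+140),.082) for u,v in ((203,168),(173,499))]
c=(a+b)/2; w=a-b; y=np.arctan2(-w[0],w[1]); print(a,b,c,y,np.linalg.norm(w))
go([(c[0],c[1],.15,y),(c[0],c[1],.063,y),(c[0]-.18*np.cos(y),c[1]-.18*np.sin(y),.063,y)])
"
```

```text
[ 0.54533972 -0.22864341  0.082     ] [ 0.53851942 -0.35582247  0.082     ] [ 0.54192957 -0.29223294  0.082     ] -0.053576153647116896 0.12736181097016372
from [ 0.4805 -0.2099  0.2989] 0.002 q6 -0.63
(np.float64(0.5419295704793534), np.float64(-0.29223294256485377), 0.15, np.float64(-0.053576153647116896)) 4 [[-0.0206, 0.0153, 0.0372, 0.0139], [-0.0204, 0.0156, 0.0372, 0.0139], [-0.0202, 0.0159, 0.0372, 0.0139], [-0.02, 0.0162, 0.0372, 0.0139]]
(np.float64(0.5419295704793534), np.float64(-0.29223294256485377), 0.063, np.float64(-0.053576153647116896)) 2 [[0.0, 0.0, 0.0435, -0.0], [0.0, 0.0, 0.0435, -0.0]]
(np.float64(0.36218784507267765), np.float64(-0.2825938478028365), 0.063, np.float64(-0.053576153647116896)) 4 [[0.0, -0.045, -0.0, -0.0], [0.0, -0.045, -0.0, -0.0], [0.0, -0.045, -0.0, -0.0], [0.0, -0.045, -0.0, -0.0]]
```

Emit:
arm_command --commands '[[[-0.0206, 0.0153, 0.0372, 0.01], [-0.0204, 0.0156, 0.0372, 0.01], [-0.0202, 0.0159, 0.0372, 0.01], [-0.02, 0.0162, 0.0372, 0.01], [0, 0, 0, 0], [0, 0, 0, 0]]]' --fingers 0.032 --force 30

```text
time: 5.15
tool_pos: [0.5416, -0.2926, 0.1494]
ee_rot: [[0.04, 0.999, -0.002], [0.999, -0.04, 0.002], [0.001, -0.002, -1.0]]
ft_force: [-0.4, -0.6, 0.8]
opening: 0.527
grasp_force: 0.0
```

Emit:
arm_command --commands '[[[0, 0, 0.015, 0], [0, 0, 0.02, 0], [0, 0, 0.02, 0], [0, 0, 0.02, 0], [0, 0, 0.012, 0], [0, 0, 0, 0]]]'

```text
time: 5.75
tool_pos: [0.541, -0.2929, 0.0625]
ee_rot: [[0.041, 0.999, -0.001], [0.999, -0.041, 0.001], [0.001, -0.001, -1.0]]
ft_force: [-0.8, -1.0, 0.4]
opening: 0.345
grasp_force: 0.0
```

Emit:
arm_command --commands '[[[0, 0, 0, 0], [0, 0, 0, 0], [0, 0, 0, 0], [0, 0, 0, 0], [0, -0.01, 0, 0], [0, -0.02, 0, 0], [0, -0.02, 0, 0], [0, -0.02, 0, 0]]]' --fingers 0.0 --force 25

```text
time: 6.55
tool_pos: [0.4716, -0.29, 0.0643]
ee_rot: [[0.042, 0.999, 0.002], [0.999, -0.042, 0.002], [0.002, 0.002, -1.0]]
ft_force: [1.6, 6.3, 9.6]
opening: 0.108
grasp_force: 25.0
```

Emit:
arm_command --commands '[[[0, -0.02, 0, 0], [0, -0.02, 0, 0], [0, -0.02, 0, 0], [0, -0.02, 0, 0], [0, -0.015, 0, 0], [0, -0.01, 0, 0], [0, -0.003, 0, 0], [0, 0, 0, 0]]]'

```text
time: 7.35
tool_pos: [0.3633, -0.2832, 0.0642]
ee_rot: [[0.043, 0.999, -0.0], [0.999, -0.043, 0.008], [0.008, -0.001, -1.0]]
ft_force: [0.6, 15.7, 20.0]
opening: 0.106
grasp_force: 25.0
```

Emit:
arm_command --commands '[[[0, 0, 0, 0], [0, 0, 0, 0], [0, 0, 0, 0], [0, 0, 0, 0], [0, 0, -0.03, 0], [0, 0, -0.05, 0], [0, 0, -0.05, 0], [0, 0, -0.05, 0]]]' --fingers 0.034

```text
time: 8.15
tool_pos: [0.3632, -0.2862, 0.2447]
ee_rot: [[0.042, 0.999, -0.0], [0.999, -0.042, 0.0], [0.0, -0.0, -1.0]]
ft_force: [0.3, -0.3, -0.3]
opening: 0.359
grasp_force: 0.0
```

Emit:
arm_command --commands '[[[0.03, 0.02, -0.03, 0], [0.03, 0.02, -0.03, 0], [0, 0.02, 0, 0], [0, 0, 0, 0]]]' --fingers 0.08

```text
time: 8.55
tool_pos: [0.4275, -0.2288, 0.3038]
ee_rot: [[0.039, 0.999, 0.001], [0.999, -0.039, -0.001], [-0.001, 0.001, -1.0]]
ft_force: [-1.1, 0.6, -0.2]
opening: 0.663
grasp_force: 0.0
```

```bash
python3 -c "
from h import *
d=get_image('wrist'); np.save('w5.npy',d,allow_pickle=True); 
marks('wrist',d,'cab_drawer0_handle',.082);marks('wrist',d,'key',.023)
g=get_image('top');np.save('t5.npy',g,allow_pickle=True); marks('top',g,'key',.023)
a=cv2.resize(d['image'],(480,300)); b=cv2.resize(g['image'][100:250,370:530],(320,300),interpolation=cv2.INTER_CUBIC)
c=d['image'][130:330,240:640]; c=cv2.resize(c,(600,300),interpolation=cv2.INTER_CUBIC)
cv2.imwrite('pics/d1.png',np.vstack([np.hstack([a,b]),np.pad(c,((0,0),(0,200),(0,0)))]))
"
```

```text
wrist cab_drawer0_handle 0.8 276 215 [ 0.3648 -0.2774  0.082 ]
wrist cab_drawer0_handle 0.61 505 203 [ 0.6527 -0.2728  0.082 ]
wrist key 0.95 366 199 [ 0.4857 -0.2768  0.023 ]
wrist key 0.87 371 145 [ 0.4937 -0.1994  0.023 ]
wrist key 0.83 362 254 [ 0.4797 -0.3603  0.023 ]
top key 0.73 249 161 [0.5872 0.1982 0.023 ]
top key 0.58 401 197 [ 0.4984 -0.1925  0.023 ]
top key 0.56 434 204 [ 0.4814 -0.2757  0.023 ]
```

View pics/d1.png

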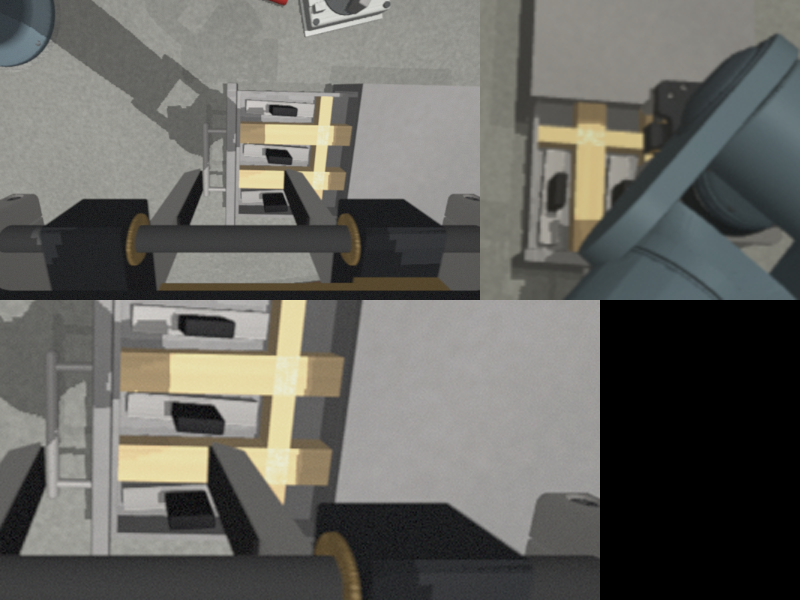

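The drawer is open and shows three keys, one per lane, at wrist (371,145), (366,199) and (362,254). So all three units get locked. I'll turn the hubs first, starting with unit 1.

```bash
python3 -c "
from h import *
print(read_state()['qpos'].round(3))
go([(.603,-.0118,.16,-.504)])"
```

```text
[-0.73  -0.224  1.856 -0.     1.512 -0.687]
from [ 0.4251 -0.2292  0.3019] -0.043 q6 -0.69
(0.603, -0.0118, 0.16, -0.504) 7 [[0.0321, 0.0241, 0.0203, 0.0659], [0.0336, 0.0219, 0.0203, 0.0659], [0.035, 0.0196, 0.0203, 0.0659], [0.0362, 0.0173, 0.0203, 0.0659], [0.0373, 0.0149, 0.0203, 0.0659], [0.0382, 0.0124, 0.0203, 0.0659], [0.0389, 0.0098, 0.0203, 0.0659]]
```

Emit:
arm_command --commands '[[[0.0321, 0.0241, 0.0203, 0.0659], [0.0336, 0.0219, 0.0203, 0.0659], [0.035, 0.0196, 0.0203, 0.0659], [0.0362, 0.0173, 0.0203, 0.0659], [0.0373, 0.0149, 0.0203, 0.0659], [0.0382, 0.0124, 0.0203, 0.0659], [0.0389, 0.0098, 0.0203, 0.0659], [0, 0, 0, 0]]]' --fingers 0.094

```text
time: 9.6
tool_pos: [0.6026, -0.0087, 0.1563]
ee_rot: [[0.48, 0.877, -0.007], [0.877, -0.48, 0.002], [-0.002, -0.007, -1.0]]
ft_force: [-1.1, -0.3, -1.3]
opening: 0.999
grasp_force: 0.0
```

```bash
python3 -c "
from h import *
go([(.603,-.0118,.062,-.504)])"
```

```text
from [ 0.6026 -0.0087  0.1563] -0.501 q6 0.3
(0.603, -0.0118, 0.062, -0.504) 2 [[-0.0013, 0.0009, 0.0472, 0.0017], [-0.0013, 0.0009, 0.0472, 0.0017]]
```

Emit:
arm_command --commands '[[[0, 0, 0.02, 0], [0, 0, 0.02, 0], [0, 0, 0.02, 0], [0, 0, 0, 0], [0, 0, 0, 0]]]'

```text
time: 10.1
tool_pos: [0.6035, -0.0124, 0.1014]
ee_rot: [[0.483, 0.876, -0.0], [0.876, -0.483, -0.0], [-0.0, -0.0, -1.0]]
ft_force: [-0.1, 0.4, 0.6]
opening: 1.004
grasp_force: 0.0
```

```bash
python3 -c "
from h import *
d=get_image('wrist')
for i in range(3): print(read_state()['tool_pos'].round(4)); get_image('top')
marks('wrist',d,'hub1_top',.084)
go([(.603,-.0118,.062,-.504)])"
```

```text
[ 0.6042 -0.0123  0.1022]
[ 0.6046 -0.0122  0.1026]
[ 0.6047 -0.0121  0.1027]
wrist hub1_top 0.79 324 230 [ 0.6038 -0.0106  0.084 ]
from [ 0.6045 -0.0118  0.1023] -0.503 q6 0.3
(0.603, -0.0118, 0.062, -0.504) 1 [[-0.0007, -0.0013, 0.0403, 0.001]]
```

Emit:
arm_command --commands '[[[0, -0.001, 0.02, 0], [0, 0, 0.02, 0], [0, 0, 0, 0]]]'

```text
time: 10.65
tool_pos: [0.601, -0.0106, 0.0587]
ee_rot: [[0.482, 0.876, -0.005], [0.876, -0.482, 0.001], [-0.001, -0.005, -1.0]]
ft_force: [-0.3, -0.2, -1.0]
opening: 1.0
grasp_force: 0.0
```

Emit:
arm_command --commands '[[[0, 0, 0, 0], [0, 0, 0, 0], [0, 0, 0, 0], [0, 0, 0, 0], [0, 0, 0, 0], [0, 0, 0, 0], [0, 0, 0, 0]]]' --fingers 0.05 --force 30

```text
time: 11.35
tool_pos: [0.6041, -0.0114, 0.0618]
ee_rot: [[0.482, 0.876, 0.003], [0.876, -0.482, -0.001], [0.001, 0.003, -1.0]]
ft_force: [3.6, -2.4, 0.6]
opening: 0.647
grasp_force: 30.0
```

Emit:
arm_command --commands '[[[0, 0, 0, 0.12], [0, 0, 0, 0.12], [0, 0, 0, 0.13], [0, 0, 0, 0.13], [0, 0, 0, 0.13], [0, 0, 0, 0.13], [0, 0, 0, 0.124], [0, 0, 0, 0]]]'

```text
time: 12.15
tool_pos: [0.6054, -0.0134, 0.0618]
ee_rot: [[0.984, 0.18, 0.006], [0.18, -0.984, -0.004], [0.006, 0.005, -1.0]]
ft_force: [10.1, -8.6, -4.7]
opening: 0.646
grasp_force: 30.0
```

```bash
python3 -c "
from h import *
get_image('top');get_image('top')
print(yawy(),read_state()['tool_pos'],read_state()['ft_force'])"
```

```text
-1.38793654961321 [ 0.60543839 -0.01336012  0.06178357] [ 8.74073485 -9.13812059 -3.73573373]
```

Emit:
arm_command --commands '[[[0, 0, 0, 0], [0, 0, 0, 0], [0, 0, 0, 0], [0, 0, -0.03, 0], [0, 0, -0.04, 0], [0, 0, -0.04, 0], [0, 0, -0.04, 0], [0, 0, 0, 0]]]' --fingers 0.094

```text
time: 13.05
tool_pos: [0.6061, -0.0111, 0.218]
ee_rot: [[0.983, 0.183, 0.011], [0.183, -0.983, -0.002], [0.011, 0.004, -1.0]]
ft_force: [0.5, -0.5, 0.3]
opening: 0.996
grasp_force: 0.0
```

```bash
python3 -c "
from h import *
get_image('top');d=get_image('wrist'); np.save('w6.npy',d,allow_pickle=True); marks('wrist',d,'hub1_top',.084); marks('wrist',d,'unit',0)
go([(.591,.2056,.14,-2.016)])"
```

```text
wrist hub1_top 0.86 326 194 [ 0.6027 -0.0122  0.084 ]
wrist hub1_top 0.35 100 165 [0.5908 0.2015 0.084 ]
wrist unit 0.84 329 177 [ 0.6043 -0.0157  0.    ]
wrist unit 0.82 4 246 [0.442  0.3721 0.    ]
wrist unit 0.63 145 154 [0.5914 0.2037 0.    ]
from [ 0.6017 -0.0105  0.2089] -1.387 q6 1.18
(0.591, 0.2056, 0.14, -2.016) 5 [[0.0058, -0.0429, 0.0138, 0.1259], [0.0004, -0.0433, 0.0138, 0.1259], [-0.005, -0.043, 0.0138, 0.1259], [-0.0104, -0.042, 0.0138, 0.1259], [-0.0156, -0.0404, 0.0138, 0.1259]]
```

Emit:
arm_command --commands '[[[0.0058, -0.0429, 0.0138, 0.1259], [0.0004, -0.0433, 0.0138, 0.1259], [-0.005, -0.043, 0.0138, 0.1259], [-0.0104, -0.042, 0.0138, 0.1259], [-0.0156, -0.0404, 0.0138, 0.1259], [0, 0, 0, 0], [0, 0, 0, 0], [0, 0, 0, 0]]]'

```text
time: 14.05
tool_pos: [0.5921, 0.2043, 0.1412]
ee_rot: [[0.902, -0.431, -0.001], [-0.431, -0.902, -0.0], [-0.001, 0.001, -1.0]]
ft_force: [0.4, 0.4, 0.6]
opening: 1.0
grasp_force: 0.0
```

```bash
python3 -c "
from h import *
d=get_image('wrist');marks('wrist',d,'hub2_top',.084)
go([(.591,.2056,.062,-2.016)])"
```

```text
wrist hub2_top 0.75 328 216 [0.5885 0.2046 0.084 ]
from [0.5927 0.204  0.142 ] -2.018 q6 2.17
(0.591, 0.2056, 0.062, -2.016) 2 [[-0.0011, -0.0004, 0.04, -0.0009], [-0.0011, -0.0004, 0.04, -0.0009]]
```

Emit:
arm_command --commands '[[[-0.002, 0, 0.02, 0], [0, -0.001, 0.02, 0], [0, 0, 0.02, 0], [0, 0, 0.02, 0], [0, 0, 0, 0], [0, 0, 0, 0]]]'

```text
time: 14.75
tool_pos: [0.5914, 0.2062, 0.0624]
ee_rot: [[0.902, -0.432, 0.0], [-0.432, -0.902, -0.0], [0.0, -0.0, -1.0]]
ft_force: [-0.3, 0.5, 0.1]
opening: 1.0
grasp_force: 0.0
```

Emit:
arm_command --commands '[[[0, 0, 0, 0], [0, 0, 0, 0], [0, 0, 0, 0], [0, 0, 0, 0], [0, 0, 0, 0], [0, 0, 0, 0], [0, 0, 0, 0]]]' --fingers 0.05 --force 30

```text
time: 15.45
tool_pos: [0.5896, 0.2037, 0.0624]
ee_rot: [[0.903, -0.429, -0.005], [-0.429, -0.903, -0.007], [-0.001, 0.009, -1.0]]
ft_force: [-6.2, -11.4, 7.4]
opening: 0.649
grasp_force: 29.9
```

Emit:
arm_command --commands '[[[0, 0, 0, -0.12], [0, 0, 0, -0.13], [0, 0, 0, -0.13], [0, 0, 0, -0.13], [0, 0, 0, -0.108], [0, 0, 0, 0], [0, 0, 0, 0]]]'

```text
time: 16.15
tool_pos: [0.5897, 0.203, 0.0624]
ee_rot: [[0.985, 0.174, -0.005], [0.174, -0.985, -0.009], [-0.006, 0.008, -1.0]]
ft_force: [-7.2, -13.9, 8.6]
opening: 0.648
grasp_force: 29.9
```

Emit:
arm_command --commands '[[[0, 0, 0, 0], [0, 0, 0, 0], [0, 0, 0, 0], [0, 0, -0.03, 0], [0, 0, -0.03, 0], [0, 0, -0.03, 0], [0, 0, -0.03, 0], [0, 0, 0, 0]]]' --fingers 0.094

```text
time: 16.95
tool_pos: [0.594, 0.208, 0.1875]
ee_rot: [[0.985, 0.172, 0.01], [0.172, -0.985, 0.002], [0.01, -0.0, -1.0]]
ft_force: [1.0, -0.6, 0.2]
opening: 0.998
grasp_force: 0.0
```

```bash
python3 -c "
from h import *
get_image('top');get_image('top');get_image('top');d=get_image('wrist'); np.save('w7.npy',d,allow_pickle=True); marks('wrist',d,'hub2_top',.084)
go([(.48,.34,.23,-.51)])"
```

```text
wrist hub2_top 0.85 332 198 [0.5919 0.2019 0.084 ]
from [0.5898 0.207  0.1797] -1.398 q6 1.55
(0.48, 0.34, 0.23, -0.51) 7 [[-0.0122, -0.0214, -0.0072, -0.1269], [-0.0094, -0.0228, -0.0072, -0.1269], [-0.0064, -0.0238, -0.0072, -0.1269], [-0.0034, -0.0244, -0.0072, -0.1269], [-0.0002, -0.0246, -0.0072, -0.1269], [0.0029, -0.0245, -0.0072, -0.1269], [0.006, -0.0239, -0.0072, -0.1269]]
```

Emit:
arm_command --commands '[[[-0.0122, -0.0214, -0.0072, -0.1269], [-0.0094, -0.0228, -0.0072, -0.1269], [-0.0064, -0.0238, -0.0072, -0.1269], [-0.0034, -0.0244, -0.0072, -0.1269], [-0.0002, -0.0246, -0.0072, -0.1269], [0.0029, -0.0245, -0.0072, -0.1269], [0.006, -0.0239, -0.0072, -0.1269], [0, 0, 0, 0]]]'

```text
time: 18.0
tool_pos: [0.4796, 0.3417, 0.2319]
ee_rot: [[0.485, 0.875, -0.001], [0.875, -0.485, 0.0], [-0.0, -0.001, -1.0]]
ft_force: [0.1, -1.1, -0.1]
opening: 0.999
grasp_force: 0.0
```

Emit:
arm_command --commands '[[[0, 0, 0, 0], [0, 0, 0, 0], [0, 0, 0, 0]]]'

```text
time: 18.3
tool_pos: [0.4816, 0.3391, 0.2315]
ee_rot: [[0.49, 0.872, -0.001], [0.872, -0.49, -0.001], [-0.001, -0.001, -1.0]]
ft_force: [0.7, 0.3, -0.3]
opening: 1.0
grasp_force: 0.0
```

```bash
python3 -c "
from h import *
d=get_image('wrist'); np.save('w8.npy',d,allow_pickle=True); marks('wrist',d,'hub3_top',.084);marks('wrist',d,'unit',0)
T=[]
for i,n in ((6,'unit'),(7,'unit'),(8,'unit')):
    D=np.load(f'w{i}.npy',allow_pickle=True).item(); 
    X={6:(.604,-.012,.05),7:(.591,.204,.05),8:(.45,.3686,.05)}[i]
    u,v=proj(D,X).astype(int); x0,y0=max(0,u-100),max(0,v-75); c=D['image'][y0:y0+150,x0:x0+200]; c=np.pad(c,((0,150-c.shape[0]),(0,200-c.shape[1]),(0,0)))
    T.append(cv2.resize(c,(400,300),interpolation=cv2.INTER_CUBIC)); print(i,x0,y0)
cv2.imwrite('pics/m2.png',np.vstack([np.hstack(T[:2]),np.hstack([T[2],T[2]*0])]))
"
```

```text
wrist hub3_top 0.78 280 177 [0.4481 0.3705 0.084 ]
wrist unit 0.6 452 224 [0.5939 0.2002 0.    ]
wrist unit 0.56 289 164 [0.4485 0.3712 0.    ]
6 225 110
7 228 115
8 186 97
```

View pics/m2.png

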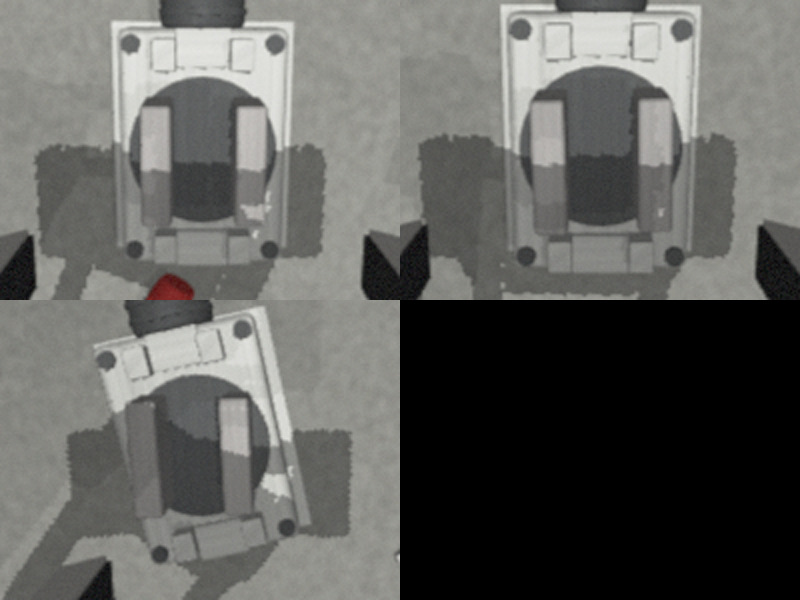

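All three units show clearly. Hubs 1 and 2 look aligned with their slots, and hub 3 is still about 0.2 rad off. I'll work out refined centres and yaws.

```bash
python3 -c "
from h import *
def W(i,pts,z,o):
    d=np.load(f'w{i}.npy',allow_pickle=True).item(); return np.array([ray(d,(p[0]/2+o[0],p[1]/2+o[1]),z)[:2] for p in pts])
B={1:(6,[(135,250),(269,250),(130,44),(275,45)],(225,110)),2:(7,[(126,257),(274,257),(120,29),(282,30)],(228,115)),3:(8,[(159,253),(287,227),(106,60),(243,28)],(186,97))}
C={1:[((142,222),(143,107)),((269,222),(267,107))],2:[((132,232),(132,100)),((273,230),(272,100))],3:[((137,216),(127,104)),((163,216),(158,103)),((224,214),(220,100)),((253,215),(249,98))]}
for u in B:
    i,p,o=B[u]; b=W(i,p,.04,o); v=b[2]+b[3]-b[0]-b[1]; y=np.arctan2(v[1],v[0])
    print('unit',u,b.mean(0).round(4),'yaw',y.round(3),'perp',[wrap(np.arctan2(q[1],q[0])-y,np.pi).round(3) for q in (b[1]-b[0],b[3]-b[2])], np.linalg.norm(v)/2)
    cc=[]
    for a in C[u]:
        q=W(i,a,.084,o); q0=q[1]-q[0]; cc.append(q.mean(0)); print('  cheek',q.mean(0).round(4),'hub',wrap(np.arctan2(q0[1],q0[0])-y,np.pi).round(3),'world',wrap(np.arctan2(q0[1],q0[0]),np.pi).round(3),np.linalg.norm(q0).round(3))
    print('  centre',np.mean(cc,0))
go([(.450,.3692,.062,-.52)])
"
```

```text
unit 1 [ 0.6016 -0.0127] yaw 0.184 perp [np.float64(-1.571), np.float64(1.565)] 0.11402354326732464
  cheek [0.5981 0.0162] hub -0.027 world 0.157 0.057
  cheek [ 0.6092 -0.043 ] hub 0.043 world 0.227 0.057
  centre [ 0.60362772 -0.01339936]
unit 2 [0.59   0.2043] yaw 0.172 perp [np.float64(-1.569), np.float64(1.566)] 0.11489872074749855
  cheek [0.586 0.234] hub -0.021 world 0.151 0.058
  cheek [0.5969 0.1747] hub 0.038 world 0.21 0.058
  centre [0.5914403  0.20436413]
unit 3 [0.4487 0.3706] yaw 1.273 perp [np.float64(1.565), np.float64(-1.563)] 0.11410187186382283
  cheek [0.4234 0.384 ] hub -0.179 world 1.094 0.057
  cheek [0.4359 0.3772] hub -0.213 world 1.06 0.057
  cheek [0.4634 0.3632] hub -0.199 world 1.074 0.058
  cheek [0.4761 0.3563] hub -0.19 world 1.084 0.059
  centre [0.44970772 0.37019808]
from [0.4815 0.3395 0.232 ] -0.511 q6 0.93
(0.45, 0.3692, 0.062, -0.52) 4 [[0.0026, -0.0105, 0.0425, 0.0022], [0.0026, -0.0105, 0.0425, 0.0022], [0.0026, -0.0105, 0.0425, 0.0022], [0.0026, -0.0105, 0.0425, 0.0022]]
```

Emit:
arm_command --commands '[[[0.0026, -0.0108, 0.03, -0.018], [0.0026, -0.0108, 0.03, 0], [0.0026, -0.0108, 0.03, 0], [0.0026, -0.0108, 0.03, 0], [0, 0, 0.03, 0], [0, 0, 0.02, 0], [0, 0, 0, 0], [0, 0, 0, 0]]]'

```text
time: 19.25
tool_pos: [0.4486, 0.3697, 0.0627]
ee_rot: [[0.473, 0.881, 0.0], [0.881, -0.473, 0.0], [0.0, 0.0, -1.0]]
ft_force: [0.4, -0.0, 0.1]
opening: 1.001
grasp_force: 0.0
```

Emit:
arm_command --commands '[[[0, 0, 0, 0], [0, 0, 0, 0], [0, 0, 0, 0], [0, 0, 0, 0], [0, 0, 0, 0], [0, 0, 0, 0], [0, 0, 0, 0]]]' --fingers 0.05

```text
time: 19.95
tool_pos: [0.4488, 0.3698, 0.0628]
ee_rot: [[0.472, 0.881, 0.001], [0.881, -0.472, -0.0], [0.001, 0.001, -1.0]]
ft_force: [1.7, -0.7, 1.9]
opening: 0.648
grasp_force: 30.0
```

Emit:
arm_command --commands '[[[0, 0, 0, -0.1], [0, 0, 0, -0.1], [0, 0, 0, 0], [0, 0, 0, 0]]]'

```text
time: 20.35
tool_pos: [0.4487, 0.3698, 0.0628]
ee_rot: [[0.289, 0.957, 0.001], [0.957, -0.289, -0.0], [0.0, 0.001, -1.0]]
ft_force: [2.3, -2.1, 3.8]
opening: 0.652
grasp_force: 30.0
```

```bash
python3 -c "
from h import *
print(yawy(),read_state()['tool_pos'],read_state()['ft_force'])"
```

```text
-0.29364657087415247 [0.44867214 0.36980938 0.06283245] [ 2.27338785 -2.06534938  3.79742835]
```

Emit:
arm_command --commands '[[[0, 0, 0, 0], [0, 0, 0, 0], [0, 0, 0, 0], [0, 0, -0.03, 0], [0, 0, -0.04, 0], [0, 0, -0.04, 0], [0, 0, -0.04, 0], [0, 0, -0.03, 0]]]' --fingers 0.094

```text
time: 21.15
tool_pos: [0.4484, 0.3702, 0.245]
ee_rot: [[0.288, 0.958, 0.002], [0.958, -0.288, 0.001], [0.002, 0.001, -1.0]]
ft_force: [0.3, -0.1, -0.2]
opening: 1.002
grasp_force: 0.0
```

```bash
python3 -c "
from h import *
get_image('top');get_image('top');get_image('top');d=get_image('wrist'); np.save('w9.npy',d,allow_pickle=True); marks('wrist',d,'hub3_top',.084)
go([(.455,-.27,.26,-1.626)])"
```

```text
wrist hub3_top 0.6 322 184 [0.4481 0.3726 0.084 ]
from [0.4473 0.3694 0.2405] -0.292 q6 0.79
(0.455, -0.27, 0.26, -1.626) 14 [[-0.0436, 0.0137, -0.0014, 0.0953], [-0.0421, 0.0178, -0.0014, 0.0953], [-0.0402, 0.0217, -0.0014, 0.0953], [-0.038, 0.0254, -0.0014, 0.0953], [-0.0354, 0.0289, -0.0014, 0.0953], [-0.0325, 0.0321, -0.0014, 0.0953], [-0.0293, 0.0351, -0.0014, 0.0953], [-0.0258, 0.0377, -0.0014, 0.0953], [-0.0221, 0.04, -0.0014, 0.0953], [-0.0182, 0.0419, -0.0014, 0.0953], [-0.0141, 0.0434, -0.0014, 0.0953], [-0.0099, 0.0446, -0.0014, 0.0953], [-0.0056, 0.0453, -0.0014, 0.0953], [-0.0013, 0.0457, -0.0014, 0.0953]]
```

Emit:
arm_command --commands '[[[-0.0436, 0.0137, -0.0014, 0.0953], [-0.0421, 0.0178, -0.0014, 0.0953], [-0.0402, 0.0217, -0.0014, 0.0953], [-0.038, 0.0254, -0.0014, 0.0953], [-0.0354, 0.0289, -0.0014, 0.0953], [-0.0325, 0.0321, -0.0014, 0.0953], [-0.0293, 0.0351, -0.0014, 0.0953]]]' --fingers 0.05

```text
time: 22.1
tool_pos: [0.4504, 0.0485, 0.2496]
ee_rot: [[0.821, 0.571, -0.004], [0.571, -0.821, 0.001], [-0.003, -0.003, -1.0]]
ft_force: [0.8, -0.3, 0.8]
opening: 0.534
grasp_force: 0.0
```

Emit:
arm_command --commands '[[[-0.0258, 0.0377, -0.0014, 0.0953], [-0.0221, 0.04, -0.0014, 0.0953], [-0.0182, 0.0419, -0.0014, 0.0953], [-0.0141, 0.0434, -0.0014, 0.0953], [-0.0099, 0.0446, -0.0014, 0.0953], [-0.0056, 0.0453, -0.0014, 0.0953], [-0.0013, 0.0457, -0.0014, 0.0953]]]'

```text
time: 22.8
tool_pos: [0.4545, -0.2709, 0.2592]
ee_rot: [[0.998, -0.06, -0.003], [-0.06, -0.998, 0.003], [-0.003, -0.003, -1.0]]
ft_force: [0.5, 0.2, -0.4]
opening: 0.532
grasp_force: 0.0
```

Emit:
arm_command --commands '[[[0, 0, 0, 0], [0, 0, 0, 0], [0, 0, 0, 0], [0, 0, 0, 0]]]'

```text
time: 23.2
tool_pos: [0.4557, -0.2683, 0.2612]
ee_rot: [[0.999, -0.053, -0.001], [-0.053, -0.999, 0.001], [-0.001, -0.001, -1.0]]
ft_force: [-0.4, -0.9, 0.4]
opening: 0.533
grasp_force: 0.0
```

```bash
python3 -c "
from h import *
d=get_image('wrist'); np.save('w10.npy',d,allow_pickle=True); marks('wrist',d,'key',.023)
print(read_state()['tool_pos'],yawy())
for m in masks_of('wrist','key'): print(m['confidence'],m['extent'])
cv2.imwrite('pics/w10.png',cv2.resize(d['image'][60:310,140:500],None,fx=2.2,fy=2.2,interpolation=cv2.INTER_CUBIC))
"
```

```text
wrist key 0.72 401 146 [ 0.4834 -0.3649  0.023 ]
wrist key 0.69 267 145 [ 0.4935 -0.1978  0.023 ]
wrist key 0.65 331 144 [ 0.4903 -0.277   0.023 ]
[ 0.45585344 -0.26864599  0.26181595] -1.6243684160721146
0.83 [333.2, 146.4, 26.5, 103.9]
0.75 [406.1, 149.2, 32.9, 103.0]
0.56 [263.9, 144.4, 27.0, 99.5]
```

View pics/w10.png

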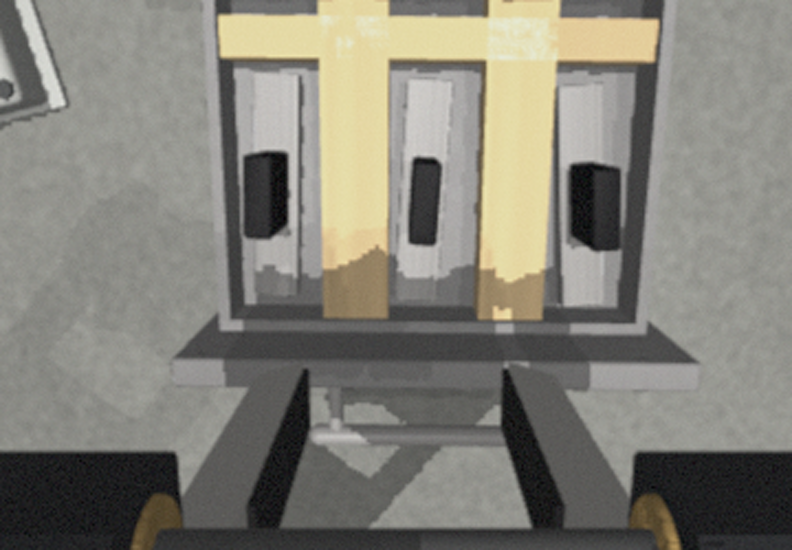

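All three keys stand upright in their lanes, with the grips at crop (258,195), (425,201) and (607,208). I'll compute the grip-top poses.

```bash
python3 -c "
from h import *
d=np.load('w10.npy',allow_pickle=True).item()
K={'A':[(245,155),(245,236),(272,152),(270,238)],'B':[(413,159),(409,243),(441,157),(436,245)],'C':[(592,166),(597,250),(620,166),(621,249)]}
bars={'A':[(301,75),(299,298)],'B':[(452,80),(438,277),(408,80),(402,275)],'C':[(558,86),(564,305),(604,86),(615,305)]}
for k in K:
    P=np.array([ray(d,(u/2.2+140,v/2.2+60),.093)[:2] for u,v in K[k]]); w=P[0]-P[1]+P[2]-P[3]
    b=np.array([ray(d,(u/2.2+140,v/2.2+60),.041)[:2] for u,v in bars[k]]); 
    print(k,P.mean(0).round(4),'yaw',np.arctan2(w[1],w[0]).round(3),np.linalg.norm(w)/2,'bar',b.mean(0).round(4),[np.arctan2(*(b[i]-b[i+1])[::-1]).round(3) for i in range(0,len(b),2)])
go([(.49,-.197,.15,-1.626)])
"
```

```text
A [ 0.4949 -0.1991] yaw -0.114 0.039388125389880395 bar [ 0.4919 -0.2115] [np.float64(-0.097)]
B [ 0.488  -0.2779] yaw -0.099 0.04068055503030394 bar [ 0.4934 -0.2795] [np.float64(-0.111), np.float64(-0.084)]
C [ 0.4803 -0.3645] yaw 0.05 0.03983396783900002 bar [ 0.4789 -0.3664] [np.float64(0.027), np.float64(0.065)]
from [ 0.4559 -0.2689  0.262 ] -1.625 q6 0.88
(0.49, -0.197, 0.15, -1.626) 3 [[0.0101, -0.0245, 0.0373, 0.0005], [0.0101, -0.0245, 0.0373, 0.0005], [0.01, -0.0245, 0.0373, 0.0005]]
```

Emit:
arm_command --commands '[[[0.0117, -0.0239, 0.04, 0.02], [0.0117, -0.0239, 0.04, 0.02], [0.0117, -0.0239, 0.04, 0.015], [0, 0, 0.02, 0], [0, 0, 0, 0], [0, 0, 0, 0], [0, 0, 0, 0]]]' --fingers 0.05

```text
time: 24.05
tool_pos: [0.4972, -0.202, 0.1241]
ee_rot: [[0.994, -0.111, 0.003], [-0.111, -0.994, -0.002], [0.003, 0.002, -1.0]]
ft_force: [-0.6, 0.4, -1.1]
opening: 0.532
grasp_force: 0.0
```

```bash
python3 -c "
from h import *
d=get_image('wrist'); marks('wrist',d,'key',.023)
cv2.imwrite('pics/w11.png',cv2.resize(d['image'][120:320,200:450],None,fx=3,fy=3,interpolation=cv2.INTER_CUBIC)); np.save('w11.npy',d,allow_pickle=True)
go([(.4949,-.1991,.068,-1.68)])
"
```

```text
wrist key 0.98 321 203 [ 0.4935 -0.1976  0.023 ]
wrist key 0.96 412 198 [ 0.4892 -0.277   0.023 ]
from [ 0.4971 -0.202   0.124 ] -1.682 q6 1.08
(0.4949, -0.1991, 0.068, -1.68) 2 [[-0.0012, -0.0013, 0.028, -0.0009], [-0.0012, -0.0013, 0.028, -0.0009]]
```

View pics/w11.png

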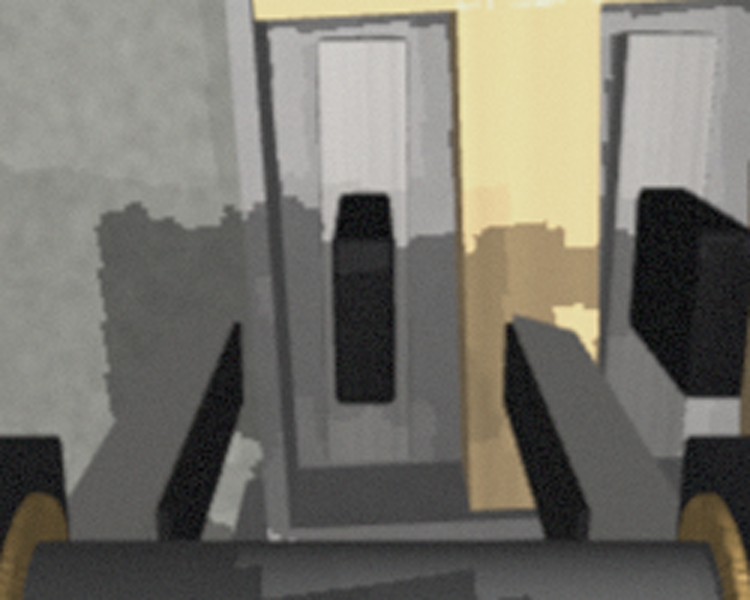

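Key A's grip stands between the fingers and parallel to them. Its top face is at crop (336–394, 238–402).

```bash
python3 -c "
from h import *
d=np.load('w11.npy',allow_pickle=True).item()
P=[ray(d,(u/3+200,v/3+120),.093) for u,v in ((337,238),(393,238),(337,402),(395,402))]; c=np.mean(P,0); print(c, np.linalg.norm(P[0]-P[2]),np.linalg.norm(P[0]-P[1]))
go([(c[0],c[1],.068,-1.68)])
"
```

```text
[ 0.49479558 -0.19882059  0.093     ] 0.038471604811981655 0.012225176290327173
from [ 0.4971 -0.202   0.124 ] -1.682 q6 1.08
(np.float64(0.4947955810864634), np.float64(-0.19882058879812262), 0.068, -1.68) 2 [[-0.0013, -0.0015, 0.028, -0.0009], [-0.0013, -0.0015, 0.028, -0.0009]]
```

Emit:
arm_command --commands '[[[-0.0025, -0.003, 0.016, 0], [0, 0, 0.02, 0], [0, 0, 0.02, 0], [0, 0, 0, 0], [0, 0, 0, 0]]]'

```text
time: 24.65
tool_pos: [0.4944, -0.1982, 0.0669]
ee_rot: [[0.994, -0.111, 0.001], [-0.111, -0.994, -0.001], [0.001, 0.001, -1.0]]
ft_force: [0.1, -0.7, 0.6]
opening: 0.534
grasp_force: 0.0
```

Emit:
arm_command --commands '[[[0, 0, 0, 0], [0, 0, 0, 0], [0, 0, 0, 0], [0, 0, 0, 0], [0, 0, 0, 0], [0, 0, 0, 0], [0, 0, 0, 0], [0, 0, 0, 0]]]' --fingers 0.0 --force 40

```text
time: 25.45
tool_pos: [0.4941, -0.1978, 0.0662]
ee_rot: [[0.994, -0.11, 0.0], [-0.11, -0.994, -0.0], [0.0, 0.0, -1.0]]
ft_force: [0.3, -0.3, 2.0]
opening: 0.144
grasp_force: 40.0
```

Emit:
arm_command --commands '[[[0, 0, -0.01, 0], [0, 0, -0.02, 0], [0, 0, -0.03, 0], [0, 0, -0.03, 0], [0, 0, -0.03, 0], [0, 0, -0.03, 0], [0, 0, 0, 0], [0, 0, 0, 0]]]'

```text
time: 26.25
tool_pos: [0.4936, -0.1974, 0.2152]
ee_rot: [[0.994, -0.11, -0.001], [-0.11, -0.994, 0.0], [-0.001, -0.0, -1.0]]
ft_force: [-0.2, 0.9, -4.3]
opening: 0.142
grasp_force: 40.0
```

```bash
python3 -c "
from h import *
print(read_state()['ft_force'],read_state()['opening'])
go([(.6035,-.013,.20,-1.387),(.6035,-.013,.11,-1.387)])
"
```

```text
[-0.23171323  0.86369147 -4.28841198] 0.14188654186679062
from [ 0.4936 -0.1974  0.2152] -1.681 q6 1.09
(0.6035, -0.013, 0.2, -1.387) 5 [[0.0178, -0.0391, 0.003, -0.0588], [0.0201, -0.038, 0.003, -0.0588], [0.0223, -0.0367, 0.003, -0.0588], [0.0244, -0.0353, 0.003, -0.0588], [0.0264, -0.0339, 0.003, -0.0588]]
(0.6035, -0.013, 0.11, -1.387) 2 [[0.0, 0.0, 0.045, -0.0], [0.0, 0.0, 0.045, -0.0]]
```

Emit:
arm_command --commands '[[[0.0178, -0.0391, 0.003, -0.0588], [0.0201, -0.038, 0.003, -0.0588], [0.0223, -0.0367, 0.003, -0.0588], [0.0244, -0.0353, 0.003, -0.0588], [0.0264, -0.0339, 0.003, -0.0588], [0, 0, 0.02, 0], [0, 0, 0.02, 0], [0, 0, 0, 0]]]'

```text
time: 27.05
tool_pos: [0.5998, -0.012, 0.1542]
ee_rot: [[0.983, 0.183, -0.012], [0.183, -0.983, 0.002], [-0.011, -0.005, -1.0]]
ft_force: [-1.0, -0.1, -4.2]
opening: 0.149
grasp_force: 40.0
```

Emit:
arm_command --commands '[[[0, 0, 0, 0], [0, 0, 0, 0], [0, 0, 0, 0]]]'

```text
time: 27.35
tool_pos: [0.6046, -0.0137, 0.162]
ee_rot: [[0.983, 0.182, 0.002], [0.182, -0.983, -0.0], [0.002, 0.001, -1.0]]
ft_force: [0.2, 0.5, -2.6]
opening: 0.143
grasp_force: 40.0
```

```bash
python3 -c "
from h import *
d=get_image('wrist'); np.save('w12.npy',d,allow_pickle=True)
cv2.imwrite('pics/w12.png',cv2.resize(d['image'][60:310,190:460],None,fx=2.4,fy=2.4,interpolation=cv2.INTER_CUBIC))
go([(.6035,-.013,.14,-1.387)])
"
```

```text
from [ 0.6045 -0.0137  0.162 ] -1.388 q6 1.18
(0.6035, -0.013, 0.14, -1.387) 1 [[-0.0009, -0.0009, 0.022, -0.0007]]
```

View pics/w12.png

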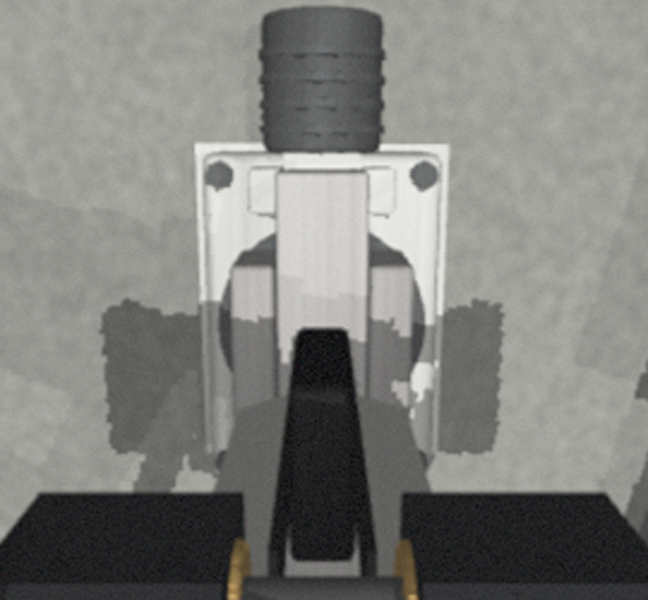

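Key 1 hangs centred over unit 1's slots, with its far end at crop (321,171). Checking the along-slot offset.

```bash
python3 -c "
from h import *
d=np.load('w12.npy',allow_pickle=True).item()
s=read_state(); z=s['tool_pos'][2]-.0432+.018
e=ray(d,(321/2.4+190,171/2.4+60),z); u=np.array([np.cos(.184),np.sin(.184),0]); n=np.array([-u[1],u[0],0])
print('key centre rel TCP along/across',((e-.06*u-s['tool_pos'])@u),((e-s['tool_pos'])@n))
b=np.mean([ray(d,(q[0]/2.4+190,q[1]/2.4+60),.04) for q in ((219,175),(425,176))],0)
print('bolts mid rel TCP',(b-.057*u-s['tool_pos'])@u,(b-s['tool_pos'])@n)
"
```

```text
key centre rel TCP along/across 0.0009415707546103966 0.0015412456037117977
bolts mid rel TCP -0.0020204467937331274 0.0011696668390600957
```

Emit:
arm_command --commands '[[[-0.003, 0, 0.01, 0], [0, 0, 0.015, 0], [0, 0, 0.015, 0], [0, 0, 0.015, 0], [0, 0, 0, 0], [0, 0, 0, 0]]]'

```text
time: 28.0
tool_pos: [0.6007, -0.0137, 0.1051]
ee_rot: [[0.983, 0.183, -0.001], [0.183, -0.983, 0.0], [-0.001, -0.001, -1.0]]
ft_force: [0.8, -1.2, -2.9]
opening: 0.149
grasp_force: 40.0
```

Emit:
arm_command --commands '[[[0, 0, 0.008, 0], [0, 0, 0.006, 0], [0, 0, 0.004, 0], [0, 0, 0, 0], [0, 0, 0, 0], [0, 0, 0, 0]]]'

```text
time: 28.6
tool_pos: [0.6011, -0.0138, 0.088]
ee_rot: [[0.983, 0.183, 0.0], [0.183, -0.983, -0.0], [0.0, 0.0, -1.0]]
ft_force: [0.1, -0.2, -3.1]
opening: 0.15
grasp_force: 40.0
```

Emit:
arm_command --commands '[[[0, 0, 0.001, 0], [0, 0, 0, 0], [0, 0, 0, 0]]]'

```text
time: 28.9
tool_pos: [0.6013, -0.0139, 0.0873]
ee_rot: [[0.983, 0.183, 0.001], [0.183, -0.983, -0.0], [0.001, 0.0, -1.0]]
ft_force: [0.3, 0.4, -1.4]
opening: 0.147
grasp_force: 40.0
```

Emit:
arm_command --commands '[[[0, 0, 0, 0], [0, 0, 0, 0], [0, 0, 0, 0], [0, 0, 0, 0], [0, 0, -0.02, 0], [0, 0, -0.03, 0], [0, 0, -0.04, 0], [0, 0, -0.04, 0]]]' --fingers 0.05

```text
time: 29.7
tool_pos: [0.6006, -0.0138, 0.218]
ee_rot: [[0.983, 0.183, -0.001], [0.183, -0.983, 0.0], [-0.001, -0.0, -1.0]]
ft_force: [-0.2, -1.1, 0.4]
opening: 0.534
grasp_force: 0.0
```

```bash
python3 -c "
from h import *
get_image('top');get_image('top');get_image('top');d=get_image('wrist'); np.save('w13.npy',d,allow_pickle=True); marks('wrist',d,'key',.044)
s=read_state(); print(s['tool_pos'])
cv2.imwrite('pics/w13.png',cv2.resize(d['image'][60:310,190:460],None,fx=2.4,fy=2.4,interpolation=cv2.INTER_CUBIC))
go([(.471,-.278,.24,-1.67)])
"
```

```text
wrist key 0.69 323 183 [ 0.6024 -0.0124  0.044 ]
[ 0.60061662 -0.01372838  0.21622427]
from [ 0.6006 -0.0137  0.2162] -1.387 q6 1.18
(0.471, -0.278, 0.24, -1.67) 7 [[-0.0251, 0.0337, -0.0034, 0.0404], [-0.0237, 0.0347, -0.0034, 0.0404], [-0.0223, 0.0357, -0.0034, 0.0404], [-0.0208, 0.0365, -0.0034, 0.0404], [-0.0193, 0.0373, -0.0034, 0.0404], [-0.0178, 0.0381, -0.0034, 0.0404], [-0.0163, 0.0388, -0.0034, 0.0404]]
```

View pics/w13.png

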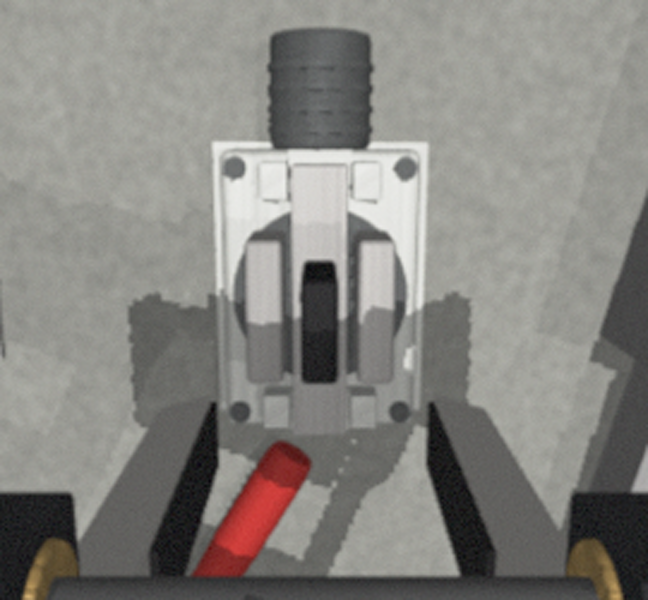

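Key 1 is home: the bar sits between the lugs and below the cheek tops, with its ends at rows 164 and 433 of the crop. Going to key B.

Emit:
arm_command --commands '[[[-0.0251, 0.0337, -0.0034, 0.0404], [-0.0237, 0.0347, -0.0034, 0.0404], [-0.0223, 0.0357, -0.0034, 0.0404], [-0.0208, 0.0365, -0.0034, 0.0404], [-0.0193, 0.0373, -0.0034, 0.0404], [-0.0178, 0.0381, -0.0034, 0.0404], [-0.0163, 0.0388, -0.0034, 0.0404], [0, 0, 0, 0]]]'

```text
time: 30.75
tool_pos: [0.4691, -0.2811, 0.2389]
ee_rot: [[0.994, -0.105, -0.003], [-0.105, -0.994, 0.001], [-0.003, -0.001, -1.0]]
ft_force: [-0.8, 0.8, -0.2]
opening: 0.533
grasp_force: 0.0
```

Emit:
arm_command --commands '[[[0.006, 0, 0.03, 0], [0.006, 0, 0.03, 0], [0.005, 0, 0.03, 0], [0, 0, 0.02, 0], [0, 0, 0, 0], [0, 0, 0, 0], [0, 0, 0, 0]]]'

```text
time: 31.45
tool_pos: [0.4891, -0.2799, 0.1318]
ee_rot: [[0.995, -0.099, 0.001], [-0.099, -0.995, -0.001], [0.001, 0.001, -1.0]]
ft_force: [0.1, 0.7, -0.2]
opening: 0.528
grasp_force: 0.0
```

```bash
cat >> h.py <<'E'
def griptop(d,X,h=.07,z0=.023,w=.06):
    """dark grip: top-face estimate by matching projected top rectangle edges; returns x,y,yaw"""
    from scipy.optimize import minimize
    g=cv2.GaussianBlur(cv2.cvtColor(d["image"],cv2.COLOR_BGR2GRAY),(0,0),1).astype(np.float32)
    def box(p):
        x,y,a=p; R=np.array([[np.cos(a),-np.sin(a)],[np.sin(a),np.cos(a)]])
        return np.array([[*(R@[sx*.02,sy*.007]+[x,y]),z0+z] for z in (.018,h) for sx in(-1,1) for sy in(-1,1)])
    def cost(p):
        hull=cv2.convexHull(np.array([proj(d,q) for q in box(p)],np.float32))
        m=np.zeros(g.shape,np.uint8); cv2.fillConvexPoly(m,(hull*16).astype(np.int32),255,cv2.LINE_AA,4); m=m/255.
        c=proj(d,[X[0],X[1],z0+.045]).astype(int); s=np.s_[max(0,c[1]-60):c[1]+60,max(0,c[0]-45):c[0]+45]
        return float((((g[s]<45)*1.-m[s])**2).sum())
    best=min((minimize(cost,[X[0]+dx,X[1]+dy,X[2]+da],method="Nelder-Mead",options=dict(initial_simplex=np.array([X[0]+dx,X[1]+dy,X[2]+da])+np.array([[0,0,0],[.004,0,0],[0,.004,0],[0,0,.08]]))) for dx in(-.003,.003) for dy in(-.003,.003) for da in(-.04,.04)),key=lambda r:r.fun)
    return best.x.round(4),round(best.fun)
E
python3 -c "
from h import *
d=np.load('w11.npy',allow_pickle=True).item(); print('A check',griptop(d,(.495,-.199,-.11)))
d=np.load('w13.npy',allow_pickle=True).item(); print('u1 key',griptop(d,(.602,-.013,.18),z0=.044))
u=np.array([np.cos(.184),np.sin(.184)])
print('ends',[(ray(d,(321/2.4+190,v/2.4+60),.062)[:2]-[.602,-.013])@u for v in (164,433)],'bolts',[(ray(d,(321/2.4+190,v/2.4+60),.04)[:2]-[.602,-.013])@u for v in (167,411)])
d=get_image('wrist'); np.save('w14.npy',d,allow_pickle=True); marks('wrist',d,'key',.023)
b,f=griptop(d,(.488,-.278,-.10)); print('B',b,f)
go([(b[0],b[1],.067,b[2]-np.pi/2)])
"
```

```text
A check (array([ 0.495 , -0.1987, -0.0584]), 566)
u1 key (array([ 0.6024, -0.0113,  0.1794]), 553)
ends [np.float64(0.05945235853302761), np.float64(-0.059586280248360345)] bolts [np.float64(0.05746436647821006), np.float64(-0.05683700626255902)]
wrist key 0.95 322 196 [ 0.4893 -0.2767  0.023 ]
wrist key 0.9 420 195 [ 0.4812 -0.3635  0.023 ]
B [ 0.4879 -0.2777 -0.1596] 523
from [ 0.4891 -0.2802  0.1322] -1.67 q6 0.95
(np.float64(0.4879), np.float64(-0.2777), 0.067, np.float64(-1.7303963267948965)) 2 [[-0.0007, -0.0012, 0.0326, 0.0303], [-0.0008, -0.0011, 0.0326, 0.0303]]
```

Emit:
arm_command --commands '[[[-0.0014, -0.0024, 0.02, 0], [0, 0, 0.025, 0], [0, 0, 0.02, 0], [0, 0, 0, 0], [0, 0, 0, 0]]]'

```text
time: 32.05
tool_pos: [0.4877, -0.2776, 0.0667]
ee_rot: [[0.995, -0.099, 0.001], [-0.099, -0.995, -0.001], [0.001, 0.001, -1.0]]
ft_force: [-0.4, -0.8, 0.7]
opening: 0.532
grasp_force: 0.0
```

Emit:
arm_command --commands '[[[0, 0, 0, 0], [0, 0, 0, 0], [0, 0, 0, 0], [0, 0, 0, 0], [0, 0, 0, 0], [0, 0, 0, 0], [0, 0, 0, 0], [0, 0, 0, 0]]]' --fingers 0.0 --force 40

```text
time: 32.85
tool_pos: [0.4874, -0.2773, 0.0661]
ee_rot: [[0.995, -0.099, 0.0], [-0.099, -0.995, -0.0], [0.0, 0.0, -1.0]]
ft_force: [-0.1, -0.5, 2.7]
opening: 0.15
grasp_force: 40.0
```

Emit:
arm_command --commands '[[[0, 0, -0.01, 0], [0, 0, -0.02, 0], [0, 0, -0.03, 0], [0, 0, -0.03, 0], [0, 0, -0.03, 0], [0, 0, -0.03, 0], [0, 0, 0, 0], [0, 0, 0, 0]]]'

```text
time: 33.65
tool_pos: [0.4869, -0.2769, 0.215]
ee_rot: [[0.995, -0.099, -0.001], [-0.099, -0.995, 0.0], [-0.001, -0.0, -1.0]]
ft_force: [-0.6, -0.0, -3.7]
opening: 0.15
grasp_force: 40.0
```

```bash
python3 -c "
from h import *
go([(.59,.2043,.18,-1.399)])
"
```

```text
from [ 0.4869 -0.2769  0.215 ] -1.67 q6 0.95
(0.59, 0.2043, 0.18, -1.399) 11 [[0.005, -0.0445, 0.0032, -0.0246], [0.0061, -0.0443, 0.0032, -0.0246], [0.0072, -0.0442, 0.0032, -0.0246], [0.0083, -0.044, 0.0032, -0.0246], [0.0093, -0.0438, 0.0032, -0.0246], [0.0104, -0.0435, 0.0032, -0.0246], [0.0115, -0.0432, 0.0032, -0.0246], [0.0125, -0.0429, 0.0032, -0.0246], [0.0136, -0.0426, 0.0032, -0.0246], [0.0146, -0.0423, 0.0032, -0.0246], [0.0157, -0.0419, 0.0032, -0.0246]]
```

Emit:
arm_command --commands '[[[0.005, -0.0445, 0, -0.0246], [0.0061, -0.0443, 0, -0.0246], [0.0072, -0.0442, 0, -0.0246], [0.0083, -0.044, 0, -0.0246], [0.0093, -0.0438, 0, -0.0246], [0.0104, -0.0435, 0, -0.0246], [0.0115, -0.0432, 0, -0.0246], [0.0125, -0.0429, 0, -0.0246]]]'

```text
time: 34.45
tool_pos: [0.5606, 0.0747, 0.2124]
ee_rot: [[0.995, 0.098, -0.005], [0.098, -0.995, 0.0], [-0.005, -0.001, -1.0]]
ft_force: [0.0, -0.6, -3.3]
opening: 0.148
grasp_force: 40.0
```

Emit:
arm_command --commands '[[[0.0136, -0.0426, 0.015, -0.0246], [0.0146, -0.0423, 0.02, -0.0246], [0.0157, -0.0419, 0.02, -0.0246], [0, 0, 0, 0], [0, 0, 0, 0], [0, 0, 0, 0], [0, 0, 0, 0]]]'

```text
time: 35.15
tool_pos: [0.5905, 0.2028, 0.1609]
ee_rot: [[0.986, 0.169, 0.0], [0.169, -0.986, -0.0], [0.0, 0.0, -1.0]]
ft_force: [-0.8, -0.2, -2.7]
opening: 0.146
grasp_force: 40.0
```

```bash
python3 -c "
from h import *
d=get_image('wrist'); np.save('w15.npy',d,allow_pickle=True)
cv2.imwrite('pics/w15.png',cv2.resize(d['image'][60:310,190:460],None,fx=2.4,fy=2.4,interpolation=cv2.INTER_CUBIC))
go([(.59,.2043,.16,-1.399)])
"
```

```text
from [0.5907 0.2029 0.1612] -1.401 q6 1.55
(0.59, 0.2043, 0.16, -1.399) 1 [[-0.0004, -0.0015, 0.0012, -0.0022]]
```

View pics/w15.png

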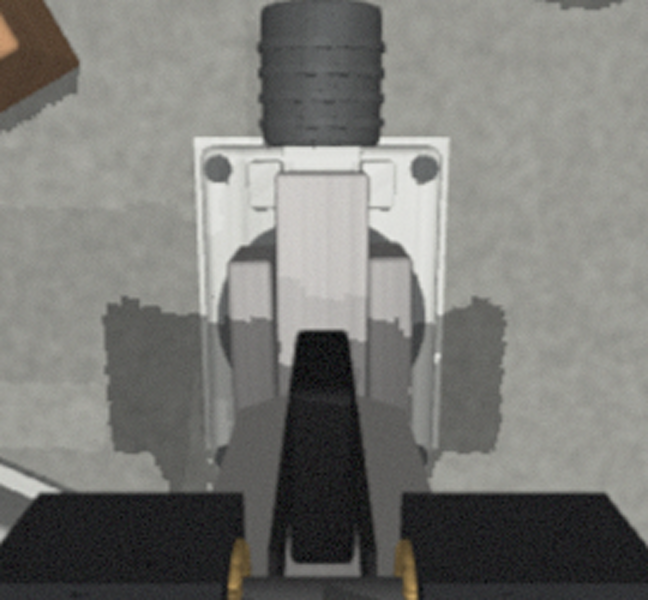

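Key 2 hangs over unit 2, parallel to the slots, with its end at crop (321,175) and the bolts at row 168. Against the unit 1 view it needs about +0.7 mm along x. Lowering.

Emit:
arm_command --commands '[[[0.0007, 0, 0.01, 0], [0, 0, 0.015, 0], [0, 0, 0.015, 0], [0, 0, 0.015, 0], [0, 0, 0, 0], [0, 0, 0, 0]]]'

```text
time: 35.8
tool_pos: [0.5907, 0.2041, 0.1049]
ee_rot: [[0.985, 0.171, -0.001], [0.171, -0.985, -0.0], [-0.001, -0.0, -1.0]]
ft_force: [1.2, 1.1, -3.2]
opening: 0.142
grasp_force: 40.0
```

Emit:
arm_command --commands '[[[0, 0, 0.008, 0], [0, 0, 0.006, 0], [0, 0, 0.004, 0], [0, 0, 0.001, 0], [0, 0, 0, 0], [0, 0, 0, 0]]]'

```text
time: 36.4
tool_pos: [0.5912, 0.2042, 0.0871]
ee_rot: [[0.985, 0.171, 0.0], [0.171, -0.985, 0.0], [0.0, -0.0, -1.0]]
ft_force: [-1.3, -0.1, -0.4]
opening: 0.142
grasp_force: 40.0
```

Seated: the key's weight is now carried. Release, rise and check numerically.

Emit:
arm_command --commands '[[[0, 0, 0, 0], [0, 0, 0, 0], [0, 0, 0, 0], [0, 0, 0, 0], [0, 0, -0.02, 0], [0, 0, -0.03, 0], [0, 0, -0.04, 0], [0, 0, -0.04, 0]]]' --fingers 0.05

```text
time: 37.2
tool_pos: [0.5907, 0.204, 0.2177]
ee_rot: [[0.985, 0.171, -0.001], [0.171, -0.985, -0.0], [-0.001, 0.0, -1.0]]
ft_force: [1.0, 0.4, -0.3]
opening: 0.531
grasp_force: 0.0
```

```bash
python3 -c "
from h import *
get_image('top');get_image('top');get_image('top');d=get_image('wrist'); np.save('w16.npy',d,allow_pickle=True); marks('wrist',d,'key',.044)
g=get_image('top'); marks('top',g,'key',.023)
s=read_state(); print(s['tool_pos'])
cv2.imwrite('pics/w16.png',cv2.resize(d['image'][60:310,190:460],None,fx=2.4,fy=2.4,interpolation=cv2.INTER_CUBIC))
go([(.465,-.365,.22,-1.525)])
"
```

```text
wrist key 0.85 516 209 [ 0.5999 -0.0102  0.044 ]
wrist key 0.69 322 204 [0.5689 0.2044 0.044 ]
top key 0.79 467 207 [ 0.4764 -0.3573  0.023 ]
top key 0.76 333 154 [ 0.6109 -0.0195  0.023 ]
top key 0.76 244 173 [0.5569 0.2094 0.023 ]
[0.58997161 0.20395017 0.21451998]
from [0.59   0.204  0.2145] -1.399 q6 1.55
(0.465, -0.365, 0.22, -1.525) 13 [[-0.0169, 0.0415, -0.0004, 0.0097], [-0.0165, 0.0416, -0.0004, 0.0097], [-0.0161, 0.0418, -0.0004, 0.0097], [-0.0157, 0.042, -0.0004, 0.0097], [-0.0153, 0.0421, -0.0004, 0.0097], [-0.0149, 0.0423, -0.0004, 0.0097], [-0.0145, 0.0424, -0.0004, 0.0097], [-0.0141, 0.0425, -0.0004, 0.0097], [-0.0137, 0.0427, -0.0004, 0.0097], [-0.0133, 0.0428, -0.0004, 0.0097], [-0.0129, 0.0429, -0.0004, 0.0097], [-0.0124, 0.043, -0.0004, 0.0097], [-0.012, 0.0432, -0.0004, 0.0097]]
```

The networks put key 2 about 20 mm towards -x, so I'm looking.

View pics/w16.png

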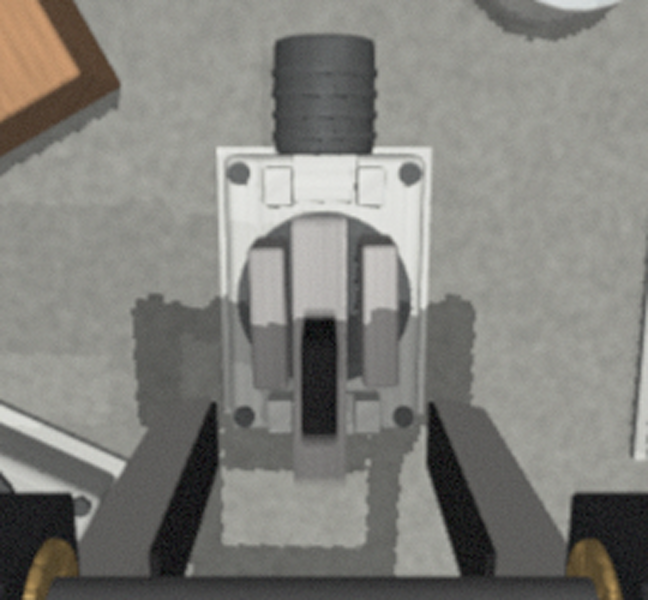

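Key 2 was knocked along the slot towards -x. It's still seated, with its ends at rows 219 and 480. I'll regrasp it and slide it back.

```bash
python3 -c "
from h import *
d=np.load('w16.npy',allow_pickle=True).item()
E=[ray(d,(319/2.4+190,v/2.4+60),.062) for v in (219,480)]; c=np.mean(E,0); b=np.mean([ray(d,(u/2.4+190,v/2.4+60),.04) for u,v in ((238,173),(410,173),(244,416),(403,416))],0)
u=np.array([np.cos(.172),np.sin(.172),0]); print(c,b,np.linalg.norm(E[0]-E[1]),'slide',(b-c)@u,(b-c)@[-u[1],u[0],0])
go([(c[0],c[1],.0875,-1.399)])
"
```

```text
[0.56943778 0.20297345 0.062     ] [0.59016571 0.20440346 0.04      ] 0.11907860173305042 slide 0.020666831582201763 -0.002138742625516026
from [0.59   0.204  0.2145] -1.399 q6 1.55
(np.float64(0.5694377776180781), np.float64(0.20297344664441722), 0.0875, -1.399) 3 [[-0.0068, -0.0008, 0.0423, -0.0001], [-0.0068, -0.0008, 0.0423, -0.0001], [-0.0068, -0.0008, 0.0423, -0.0001]]
```

Emit:
arm_command --commands '[[[-0.0068, 0, 0.03, 0], [-0.0068, 0, 0.03, 0], [-0.0068, 0.001, 0.03, 0], [0, 0, 0.02, 0], [0, 0, 0.016, 0], [0, 0, 0, 0], [0, 0, 0, 0], [0, 0, 0, 0]]]'

```text
time: 38.35
tool_pos: [0.5722, 0.1998, 0.0921]
ee_rot: [[0.985, 0.171, 0.002], [0.171, -0.985, 0.0], [0.002, 0.0, -1.0]]
ft_force: [-0.0, -0.2, 0.2]
opening: 0.532
grasp_force: 0.0
```

Emit:
arm_command --commands '[[[0, 0, 0, 0], [0, 0, 0, 0], [0, 0, 0, 0], [0, 0, 0, 0], [0, 0, 0, 0], [0, 0, 0, 0], [0, 0, 0, 0], [0, 0, 0, 0]]]' --fingers 0.0 --force 30

```text
time: 39.15
tool_pos: [0.5712, 0.1998, 0.0909]
ee_rot: [[0.985, 0.171, 0.0], [0.171, -0.985, 0.0], [0.0, -0.0, -1.0]]
ft_force: [-0.0, 1.0, 1.1]
opening: 0.148
grasp_force: 30.0
```

Emit:
arm_command --commands '[[[0, 0, -0.001, 0], [0.004, 0, 0, 0], [0.006, 0, 0, 0], [0.006, 0, 0, 0], [0.0047, 0, 0, 0], [0, 0, 0, 0], [0, 0, 0.001, 0], [0, 0, 0, 0]]]'

```text
time: 39.95
tool_pos: [0.5917, 0.2032, 0.091]
ee_rot: [[0.985, 0.171, 0.001], [0.171, -0.985, 0.0], [0.001, 0.0, -1.0]]
ft_force: [0.1, 0.3, -2.2]
opening: 0.146
grasp_force: 30.0
```

Emit:
arm_command --commands '[[[0, 0, 0, 0], [0, 0, 0, 0], [0, 0, 0, 0], [0, 0, 0, 0], [0, 0, -0.02, 0], [0, 0, -0.03, 0], [0, 0, -0.04, 0], [0, 0, -0.04, 0]]]' --fingers 0.05

```text
time: 40.75
tool_pos: [0.5911, 0.2031, 0.2218]
ee_rot: [[0.985, 0.171, -0.001], [0.171, -0.985, -0.0], [-0.001, -0.0, -1.0]]
ft_force: [1.0, 0.3, 0.6]
opening: 0.531
grasp_force: 0.0
```

```bash
python3 -c "
from h import *
get_image('top');get_image('top');get_image('top');d=get_image('wrist'); np.save('w17.npy',d,allow_pickle=True); marks('wrist',d,'key',.044)
g=get_image('top'); marks('top',g,'key',.023)
im=d['image'][60:310,190:460]; cv2.imwrite('pics/w17.png',cv2.resize(im,None,fx=2.4,fy=2.4,interpolation=cv2.INTER_CUBIC))
go([(.465,-.365,.22,-1.525)])
"
```

```text
wrist key 0.76 515 207 [ 0.602  -0.0115  0.044 ]
wrist key 0.75 323 194 [0.5793 0.204  0.044 ]
top key 0.61 331 151 [ 0.6172 -0.0135  0.023 ]
top key 0.58 246 166 [0.5748 0.2051 0.023 ]
from [0.5904 0.203  0.2185] -1.399 q6 1.55
(0.465, -0.365, 0.22, -1.525) 13 [[-0.017, 0.0414, -0.0001, 0.0097], [-0.0166, 0.0416, -0.0001, 0.0097], [-0.0162, 0.0417, -0.0001, 0.0097], [-0.0158, 0.0419, -0.0001, 0.0097], [-0.0153, 0.042, -0.0001, 0.0097], [-0.0149, 0.0422, -0.0001, 0.0097], [-0.0145, 0.0423, -0.0001, 0.0097], [-0.0141, 0.0425, -0.0001, 0.0097], [-0.0137, 0.0426, -0.0001, 0.0097], [-0.0133, 0.0427, -0.0001, 0.0097], [-0.0129, 0.0429, -0.0001, 0.0097], [-0.0125, 0.043, -0.0001, 0.0097], [-0.0121, 0.0431, -0.0001, 0.0097]]
```

```bash
python3 -c "
from h import *
for f,c,y in (('w13',(.602,-.013),.184),('w16',(.5902,.2044),.172),('w17',(.5902,.2044),.172)):
    d=np.load(f+'.npy',allow_pickle=True).item(); g=cv2.cvtColor(d['image'],cv2.COLOR_BGR2GRAY)
    p=g[:,321:326].mean(1); r=np.where(p[:290]<35)[0]; r=r[r>100]; u=np.array([np.cos(y),np.sin(y)])
    e=[(ray(d,(323,v),z)[:2]-c)@u for v,z in ((r[0],.062),(r[-1]+1,.114))]; print(f,r[0],r[-1],'far base, near top rel centre',np.round(e,4))
    q=[(p[int(proj(d,[c[0]+s*u[0],c[1]+s*u[1],.062])[1])]).round() for s in np.arange(-.075,.076,.005)]; print(q)
"
```

```text
w13 170 218 far base, near top rel centre [ 0.0174 -0.0191]
[np.float64(105.0), np.float64(105.0), np.float64(105.0), np.float64(124.0), np.float64(126.0), np.float64(128.0), np.float64(127.0), np.float64(129.0), np.float64(33.0), np.float64(34.0), np.float64(35.0), np.float64(33.0), np.float64(37.0), np.float64(50.0), np.float64(51.0), np.float64(51.0), np.float64(54.0), np.float64(34.0), np.float64(20.0), np.float64(192.0), np.float64(192.0), np.float64(193.0), np.float64(203.0), np.float64(209.0), np.float64(210.0), np.float64(210.0), np.float64(211.0), np.float64(221.0), np.float64(166.0), np.float64(102.0), np.float64(107.0)]
w16 194 239 far base, near top rel centre [-0.0057 -0.0371]
[np.float64(120.0), np.float64(120.0), np.float64(121.0), np.float64(73.0), np.float64(32.0), np.float64(30.0), np.float64(32.0), np.float64(32.0), np.float64(31.0), np.float64(34.0), np.float64(34.0), np.float64(33.0), np.float64(28.0), np.float64(25.0), np.float64(40.0), np.float64(167.0), np.float64(181.0), np.float64(180.0), np.float64(181.0), np.float64(182.0), np.float64(185.0), np.float64(182.0), np.float64(184.0), np.float64(128.0), np.float64(218.0), np.float64(226.0), np.float64(228.0), np.float64(224.0), np.float64(137.0), np.float64(95.0), np.float64(100.0)]
w17 185 233 far base, near top rel centre [ 0.0033 -0.0325]
[np.float64(105.0), np.float64(120.0), np.float64(119.0), np.float64(122.0), np.float64(122.0), np.float64(33.0), np.float64(31.0), np.float64(32.0), np.float64(32.0), np.float64(31.0), np.float64(36.0), np.float64(33.0), np.float64(33.0), np.float64(48.0), np.float64(26.0), np.float64(21.0), np.float64(145.0), np.float64(183.0), np.float64(183.0), np.float64(183.0), np.float64(185.0), np.float64(186.0), np.float64(187.0), np.float64(201.0), np.float64(155.0), np.float64(225.0), np.float64(229.0), np.float64(225.0), np.float64(202.0), np.float64(93.0), np.float64(100.0)]
```

Key 2 now sits 13–14 mm short, because it was still sliding in the earlier picture. I'll confirm it's at rest, then repeat the slide.

```bash
cat >> h.py <<'E'
def along(d,c,y):
    g=cv2.cvtColor(d['image'],cv2.COLOR_BGR2GRAY); p=g[:,321:326].mean(1); r=np.where(p[:290]<35)[0]; r=r[r>100]; u=np.array([np.cos(y),np.sin(y)])
    e=[(ray(d,(323,v),z)[:2]-c)@u for v,z in ((r[0],.062),(r[-1]+1,.114))]; print('offsets',np.round([e[0]-.0174,e[1]+.0191],4))
E
python3 -c "
from h import *
d=get_image('wrist'); along(d,(.5902,.2044),.172)
u=np.array([np.cos(.172),np.sin(.172)]); c=np.array([.5908,.2035])-.0137*u
go([(c[0],c[1],.088,-1.399)])
"
```

```text
offsets [-0.0135 -0.0137]
from [0.5905 0.203  0.2185] -1.399 q6 1.55
(np.float64(0.5773021512916267), np.float64(0.20115520144876697), 0.088, -1.399) 3 [[-0.0044, -0.0001, 0.0435, -0.0002], [-0.0044, -0.0001, 0.0435, -0.0002], [-0.0044, -0.0001, 0.0435, -0.0002]]
```

Emit:
arm_command --commands '[[[-0.0045, 0, 0.03, 0], [-0.0045, 0, 0.03, 0], [-0.0045, 0, 0.03, 0], [0, 0, 0.02, 0], [0, 0, 0.02, 0], [0, 0, 0, 0], [0, 0, 0, 0], [0, 0, 0, 0]]]'

```text
time: 41.95
tool_pos: [0.579, 0.201, 0.0918]
ee_rot: [[0.985, 0.171, 0.002], [0.171, -0.985, 0.0], [0.002, 0.0, -1.0]]
ft_force: [-0.2, -0.3, 0.9]
opening: 0.531
grasp_force: 0.0
```

Emit:
arm_command --commands '[[[0, 0, 0, 0], [0, 0, 0, 0], [0, 0, 0, 0], [0, 0, 0, 0], [0, 0, 0, 0], [0, 0, 0, 0], [0, 0, 0, 0], [0, 0, 0, 0]]]' --fingers 0.0 --force 30

```text
time: 42.75
tool_pos: [0.5783, 0.2009, 0.0909]
ee_rot: [[0.985, 0.171, 0.0], [0.171, -0.985, 0.0], [0.0, -0.0, -1.0]]
ft_force: [-1.5, 0.6, 1.6]
opening: 0.144
grasp_force: 30.0
```

Emit:
arm_command --commands '[[[0, 0, -0.001, 0], [0.0036, 0, 0, 0], [0.005, 0, 0, 0], [0.005, 0, 0, 0], [0, 0, 0, 0], [0, 0, 0.001, 0], [0, 0, 0, 0], [0, 0, 0, 0]]]'

```text
time: 43.55
tool_pos: [0.5918, 0.2032, 0.0909]
ee_rot: [[0.985, 0.171, 0.0], [0.171, -0.985, 0.0], [0.0, 0.0, -1.0]]
ft_force: [1.0, 0.9, -2.3]
opening: 0.143
grasp_force: 30.0
```

Emit:
arm_command --commands '[[[0, 0, 0, 0], [0, 0, 0, 0], [0, 0, 0, 0], [0, 0, 0, 0], [0, 0, -0.02, 0], [0, 0, -0.03, 0], [0, 0, -0.04, 0], [0, 0, -0.04, 0]]]' --fingers 0.05

```text
time: 44.35
tool_pos: [0.5912, 0.2032, 0.2218]
ee_rot: [[0.985, 0.171, -0.001], [0.171, -0.985, -0.0], [-0.001, -0.0, -1.0]]
ft_force: [0.8, 0.3, 0.1]
opening: 0.531
grasp_force: 0.0
```

```bash
python3 -c "
from h import *
for i in range(3): get_image('top')
for i in range(2): d=get_image('wrist'); along(d,(.5902,.2044),.172)
np.save('w18.npy',d,allow_pickle=True)
go([(.465,-.365,.22,-1.525)])
"
```

```text
offsets [-0.0002 -0.0007]
offsets [-0.001  0.   ]
from [0.5912 0.2031 0.22  ] -1.399 q6 1.55
(0.465, -0.365, 0.22, -1.525) 13 [[-0.017, 0.0414, 0.0, 0.0097], [-0.0166, 0.0416, 0.0, 0.0097], [-0.0162, 0.0417, 0.0, 0.0097], [-0.0158, 0.0419, 0.0, 0.0097], [-0.0154, 0.042, 0.0, 0.0097], [-0.015, 0.0422, 0.0, 0.0097], [-0.0146, 0.0423, 0.0, 0.0097], [-0.0142, 0.0425, 0.0, 0.0097], [-0.0138, 0.0426, 0.0, 0.0097], [-0.0134, 0.0427, 0.0, 0.0097], [-0.0129, 0.0429, 0.0, 0.0097], [-0.0125, 0.043, 0.0, 0.0097], [-0.0121, 0.0431, 0.0, 0.0097]]
```

Key 2 is centred again to within 1 mm. On to key C.

Emit:
arm_command --commands '[[[-0.017, 0.0414, 0, 0.0097], [-0.0166, 0.0416, 0, 0.0097], [-0.0162, 0.0417, 0, 0.0097], [-0.0158, 0.0419, 0, 0.0097], [-0.0154, 0.042, 0, 0.0097], [-0.015, 0.0422, 0, 0.0097], [-0.0146, 0.0423, 0, 0.0097]]]'

```text
time: 45.3
tool_pos: [0.5219, -0.1038, 0.2184]
ee_rot: [[0.995, 0.103, -0.004], [0.103, -0.995, 0.002], [-0.003, -0.002, -1.0]]
ft_force: [0.4, 0.2, 0.1]
opening: 0.528
grasp_force: 0.0
```

Emit:
arm_command --commands '[[[-0.0142, 0.0425, 0, 0.0097], [-0.0138, 0.0426, 0, 0.0097], [-0.0134, 0.0427, 0, 0.0097], [-0.0129, 0.0429, 0, 0.0097], [-0.0125, 0.043, 0, 0.0097], [-0.0121, 0.0431, 0, 0.0097], [0, 0, 0, 0]]]'

```text
time: 46.0
tool_pos: [0.463, -0.3684, 0.2181]
ee_rot: [[0.999, 0.04, -0.003], [0.04, -0.999, 0.002], [-0.003, -0.002, -1.0]]
ft_force: [0.2, 0.6, 0.2]
opening: 0.532
grasp_force: 0.0
```

Emit:
arm_command --commands '[[[0.007, 0, 0.03, 0], [0.008, 0, 0.03, 0], [0, 0, 0.03, 0], [0, 0, 0, 0], [0, 0, 0, 0], [0, 0, 0, 0]]]'

```text
time: 46.6
tool_pos: [0.4811, -0.3646, 0.1324]
ee_rot: [[0.999, 0.046, 0.002], [0.046, -0.999, -0.002], [0.002, 0.002, -1.0]]
ft_force: [0.1, -0.5, -0.2]
opening: 0.53
grasp_force: 0.0
```

```bash
python3 -c "
from h import *
d=get_image('wrist'); np.save('w19.npy',d,allow_pickle=True); marks('wrist',d,'key',.023)
b,f=griptop(d,(.4803,-.3645,.05)); print('C',b,f)
m=masks_of('wrist','key')[0]; print(m['confidence'],m['extent'])
cv2.imwrite('pics/w19.png',cv2.resize(d['image'][120:320,200:450],None,fx=3,fy=3,interpolation=cv2.INTER_CUBIC))
go([(.4803,-.3645,.067,-1.521)])
"
```

```text
wrist key 0.83 328 196 [ 0.4812 -0.3666  0.023 ]
C [ 0.4812 -0.3642 -0.0061] 364
0.76 [326.4, 198.6, 36.9, 144.8]
from [ 0.4811 -0.3649  0.1326] -1.526 q6 0.69
(0.4803, -0.3645, 0.067, -1.521) 2 [[-0.0004, -0.0002, 0.0328, -0.0023], [-0.0004, -0.0002, 0.0328, -0.0023]]
```

View pics/w19.png

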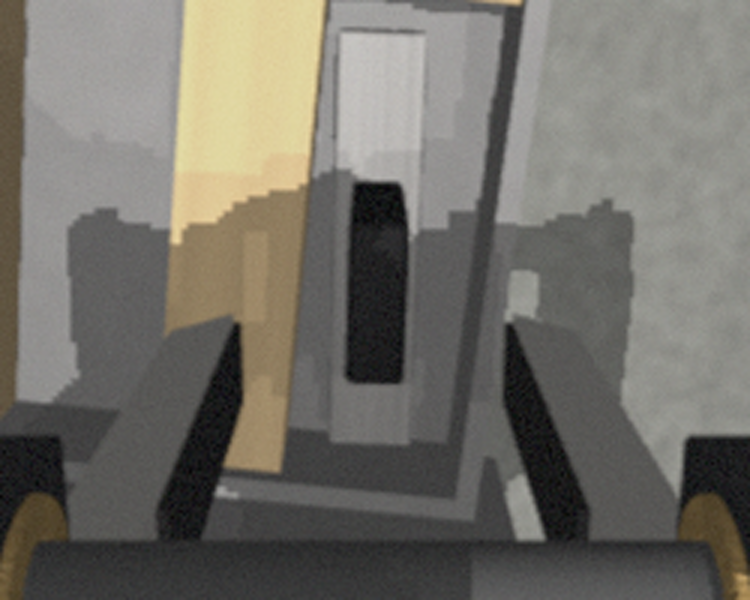

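Key C's grip is between the fingers with its top face at crop (346–406, 224–383). It is turned about 0.026 rad clockwise of the tool.

```bash
python3 -c "
from h import *
d=np.load('w19.npy',allow_pickle=True).item()
c=np.mean([ray(d,(u/3+200,v/3+120),.093) for u,v in ((350,225),(406,225),(346,382),(402,382))],0); print(c)
go([(c[0],c[1],.067,-1.55)])
"
```

```text
[ 0.47971462 -0.36412831  0.093     ]
from [ 0.4811 -0.3649  0.1326] -1.526 q6 0.69
(np.float64(0.47971461883764777), np.float64(-0.3641283064846397), 0.067, -1.55) 2 [[-0.0007, -0.0004, 0.0328, 0.0122], [-0.0007, -0.0004, 0.0328, 0.0122]]
```

Emit:
arm_command --commands '[[[-0.0012, -0.0008, 0.02, 0.025], [0, 0, 0.025, 0], [0, 0, 0.02, 0], [0, 0, 0, 0], [0, 0, 0, 0]]]'

```text
time: 47.25
tool_pos: [0.4795, -0.3639, 0.0667]
ee_rot: [[1.0, 0.02, 0.001], [0.02, -1.0, -0.001], [0.001, 0.001, -1.0]]
ft_force: [0.0, -1.2, 0.7]
opening: 0.533
grasp_force: 0.0
```

Emit:
arm_command --commands '[[[0, 0, 0, 0], [0, 0, 0, 0], [0, 0, 0, 0], [0, 0, 0, 0], [0, 0, 0, 0], [0, 0, 0, 0], [0, 0, 0, 0], [0, 0, 0, 0]]]' --fingers 0.0 --force 40

```text
time: 48.05
tool_pos: [0.4793, -0.3636, 0.0661]
ee_rot: [[1.0, 0.02, 0.0], [0.02, -1.0, -0.0], [0.0, 0.0, -1.0]]
ft_force: [-0.7, -0.2, 2.4]
opening: 0.147
grasp_force: 40.0
```

Emit:
arm_command --commands '[[[0, 0, -0.01, 0], [0, 0, -0.02, 0], [0, 0, -0.03, 0], [0, 0, -0.03, 0], [0, 0, -0.03, 0], [0, 0, -0.03, 0], [0, 0, 0, 0], [0, 0, 0, 0]]]'

```text
time: 48.85
tool_pos: [0.4788, -0.3632, 0.215]
ee_rot: [[1.0, 0.02, -0.001], [0.02, -1.0, 0.001], [-0.001, -0.001, -1.0]]
ft_force: [0.5, -1.0, -3.4]
opening: 0.146
grasp_force: 40.0
```

```bash
python3 -c "
from h import *
go([(.4487,.3700,.215,-.295)])
"
```

```text
from [ 0.4788 -0.3632  0.215 ] -1.551 q6 0.71
(0.4487, 0.37, 0.215, -0.295) 16 [[-0.001, -0.0459, -0.0, -0.0785], [0.0026, -0.0458, -0.0, -0.0785], [0.0062, -0.0454, -0.0, -0.0785], [0.0098, -0.0448, -0.0, -0.0785], [0.0133, -0.0439, -0.0, -0.0785], [0.0167, -0.0427, -0.0, -0.0785], [0.0199, -0.0413, -0.0, -0.0785], [0.0231, -0.0396, -0.0, -0.0785], [0.0262, -0.0377, -0.0, -0.0785], [0.029, -0.0355, -0.0, -0.0785], [0.0317, -0.0331, -0.0, -0.0785], [0.0342, -0.0305, -0.0, -0.0785], [0.0365, -0.0278, -0.0, -0.0785], [0.0386, -0.0248, -0.0, -0.0785], [0.0404, -0.0217, -0.0, -0.0785], [0.042, -0.0185, -0.0, -0.0785]]
```

Emit:
arm_command --commands '[[[-0.001, -0.0459, 0, -0.0785], [0.0026, -0.0458, 0, -0.0785], [0.0062, -0.0454, 0, -0.0785], [0.0098, -0.0448, 0, -0.0785], [0.0133, -0.0439, 0, -0.0785], [0.0167, -0.0427, 0, -0.0785], [0.0199, -0.0413, 0, -0.0785], [0.0231, -0.0396, 0, -0.0785]]]'

```text
time: 49.65
tool_pos: [0.4619, 0.0051, 0.2128]
ee_rot: [[0.795, 0.606, -0.005], [0.606, -0.795, 0.001], [-0.003, -0.004, -1.0]]
ft_force: [0.4, 0.4, -4.4]
opening: 0.149
grasp_force: 40.0
```

Emit:
arm_command --commands '[[[0.0262, -0.0377, 0, -0.0785], [0.029, -0.0355, 0, -0.0785], [0.0317, -0.0331, 0, -0.0785], [0.0342, -0.0305, 0, -0.0785], [0.0365, -0.0278, 0, -0.0785], [0.0386, -0.0248, 0, -0.0785], [0.0404, -0.0217, 0, -0.0785], [0.042, -0.0185, 0, -0.0785]]]'

```text
time: 50.45
tool_pos: [0.4468, 0.3708, 0.2123]
ee_rot: [[0.287, 0.958, -0.005], [0.958, -0.287, -0.003], [-0.004, -0.004, -1.0]]
ft_force: [1.2, -0.9, -3.5]
opening: 0.147
grasp_force: 40.0
```

Emit:
arm_command --commands '[[[0, 0, 0.02, 0], [0, 0, 0.02, 0], [0, 0, 0.014, 0], [0, 0, 0, 0], [0, 0, 0, 0], [0, 0, 0, 0], [0, 0, 0, 0]]]'

```text
time: 51.15
tool_pos: [0.4495, 0.3698, 0.163]
ee_rot: [[0.291, 0.957, 0.002], [0.957, -0.291, 0.001], [0.002, 0.002, -1.0]]
ft_force: [0.1, 1.0, -2.6]
opening: 0.145
grasp_force: 40.0
```

```bash
cat > prof.py <<'E'
from h import *
def edges(f):
    d=np.load(f+'.npy',allow_pickle=True).item(); g=cv2.cvtColor(d['image'],cv2.COLOR_BGR2GRAY).astype(float)
    p=cv2.GaussianBlur(g,(3,3),0)
    col=p[100:160,318:328].mean(1); print(f,'col',[ (100+int(i),int(np.diff(col)[i])) for i in np.argsort(-abs(np.diff(col)))[:5]])
    for r in (140,150,158): 
        w=p[r-1:r+2,270:380].mean(0); D=np.diff(w); print('  row',r,sorted((270+int(i),int(D[i])) for i in np.argsort(-abs(D))[:10]))
    # dark bolt blobs
    roi=(p<95).astype(np.uint8); roi[150:]=0; roi[:,:260]=0; roi[:,390:]=0
    n,l,s,c=cv2.connectedComponentsWithStats(roi)
    print('  blobs',[(c[i].round(1).tolist(),int(s[i,4])) for i in range(1,n) if 20<s[i,4]<260])
E
python3 -c "
from h import *
d=get_image('wrist'); np.save('w20.npy',d,allow_pickle=True)
from prof import edges
for f in ('w12','w15','w20'): edges(f)
go([(.449,.37,.161,-.295)])
"
```

```text
w12 col [(123, 56), (129, -40), (122, 34), (124, 33), (132, 29)]
  row 140 [(270, 16), (271, 27), (273, -18), (276, 17), (303, -15), (341, -13), (343, 17), (344, 18), (375, -21), (376, -23)]
  row 150 [(271, 29), (272, 17), (274, -14), (277, 15), (305, 21), (351, 13), (370, -13), (373, 13), (375, -25), (376, -18)]
  row 158 [(271, 24), (272, 26), (301, -21), (304, 29), (305, 34), (341, -21), (342, -35), (345, 23), (346, 23), (375, -24)]
  blobs []
w15 col [(120, 56), (121, 38), (130, -36), (119, 27), (129, -23)]
  row 140 [(270, 23), (271, 26), (273, -17), (276, 17), (303, -18), (343, 18), (344, 20), (371, -16), (375, -22), (376, -22)]
  row 150 [(271, 26), (273, -18), (276, 18), (303, -20), (343, 17), (370, -16), (371, -14), (373, 16), (375, -24), (376, -16)]
  row 158 [(271, 30), (296, -23), (304, 36), (305, 35), (342, -40), (343, -31), (348, 22), (349, 25), (350, 22), (375, -26)]
  blobs []
w20 col [(128, -49), (122, 48), (121, 43), (131, 35), (129, -29)]
  row 140 [(270, 37), (271, 18), (273, -18), (297, -29), (298, -22), (304, 19), (305, 20), (343, 20), (374, -18), (375, -19)]
  row 150 [(270, 21), (271, 28), (275, 19), (276, 18), (297, -23), (298, -18), (305, 23), (343, 19), (344, 20), (374, -20)]
  row 158 [(277, 30), (296, -25), (297, -37), (298, -33), (304, 44), (305, 38), (342, -34), (343, -24), (347, 24), (374, -25)]
  blobs [([262.9, 143.0], 85)]
from [0.4494 0.3698 0.1629] -0.295 q6 0.79
(0.449, 0.37, 0.161, -0.295) 1 [[0.0001, -0.0005, 0.0019, 0.0002]]
```

Unit 3's view matches the unit 1 and 2 edge patterns sideways, so I only need about -1.5 mm along x. Lowering.

Emit:
arm_command --commands '[[[-0.0015, 0, 0.012, 0], [0, 0, 0.015, 0], [0, 0, 0.015, 0], [0, 0, 0.015, 0], [0, 0, 0, 0], [0, 0, 0, 0]]]'

```text
time: 51.8
tool_pos: [0.448, 0.3681, 0.1039]
ee_rot: [[0.29, 0.957, -0.001], [0.957, -0.29, -0.001], [-0.001, -0.001, -1.0]]
ft_force: [0.6, -0.0, -3.1]
opening: 0.145
grasp_force: 40.0
```

Emit:
arm_command --commands '[[[0, 0, 0.008, 0], [0, 0, 0.006, 0], [0, 0, 0.004, 0], [0, 0, 0.0008, 0], [0, 0, 0, 0], [0, 0, 0, 0]]]'

```text
time: 52.4
tool_pos: [0.4486, 0.3686, 0.087]
ee_rot: [[0.29, 0.957, 0.0], [0.957, -0.29, 0.0], [0.001, 0.0, -1.0]]
ft_force: [-3.2, 0.9, 5.7]
opening: 0.147
grasp_force: 40.0
```

Seated (upward force). Release, rise and check.

Emit:
arm_command --commands '[[[0, 0, 0, 0], [0, 0, 0, 0], [0, 0, 0, 0], [0, 0, 0, 0], [0, 0, -0.02, 0], [0, 0, -0.03, 0], [0, 0, -0.04, 0], [0, 0, -0.04, 0]]]' --fingers 0.05

```text
time: 53.2
tool_pos: [0.448, 0.3679, 0.2168]
ee_rot: [[0.29, 0.957, -0.001], [0.957, -0.29, -0.001], [-0.001, -0.001, -1.0]]
ft_force: [0.4, -0.7, 0.2]
opening: 0.531
grasp_force: 0.0
```

```bash
python3 -c "
from h import *
for i in range(3): get_image('top')
d=get_image('wrist'); along(d,(.4488,.3702),1.276); np.save('w21.npy',d,allow_pickle=True); marks('wrist',d,'key',.044)
u=np.array([np.cos(1.276),np.sin(1.276)])
g=cv2.cvtColor(d['image'],cv2.COLOR_BGR2GRAY)[:,318:328].mean(1)
for s in (-.075,-.07,-.065,-.06,-.055,-.05,.045,.05,.055,.06,.065,.07): print(s,int(g[int(round(proj(d,[.4488+s*u[0],.3702+s*u[1],.062])[1]))]),end=' ')
T=np.hstack([cv2.resize(np.load(f+'.npy',allow_pickle=True).item()['image'][60:310,190:460],(400,370)) for f in ('w18','w21')]); cv2.imwrite('pics/m3.png',T)
go([(.33,-.28,.22,-.055)])
"
```

```text
offsets [0.0008 0.0009]
wrist key 0.96 322 181 [0.4498 0.3717 0.044 ]
-0.075 155 -0.07 161 -0.065 160 -0.06 149 -0.055 160 -0.05 141 0.045 190 0.05 191 0.055 193 0.06 158 0.065 184 0.07 92 from [0.4479 0.368  0.2151] -0.295 q6 0.79
(0.33, -0.28, 0.22, -0.055) 14 [[-0.0467, 0.0054, -0.0003, -0.0171], [-0.0468, 0.0046, -0.0003, -0.0171], [-0.0469, 0.0038, -0.0003, -0.0171], [-0.0469, 0.003, -0.0003, -0.0171], [-0.047, 0.0022, -0.0003, -0.0171], [-0.047, 0.0014, -0.0003, -0.0171], [-0.047, 0.0006, -0.0003, -0.0171], [-0.047, -0.0002, -0.0003, -0.0171], [-0.047, -0.0011, -0.0003, -0.0171], [-0.047, -0.0019, -0.0003, -0.0171], [-0.047, -0.0027, -0.0003, -0.0171], [-0.0469, -0.0035, -0.0003, -0.0171], [-0.0468, -0.0043, -0.0003, -0.0171], [-0.0468, -0.0051, -0.0003, -0.0171]]
```

View pics/m3.png

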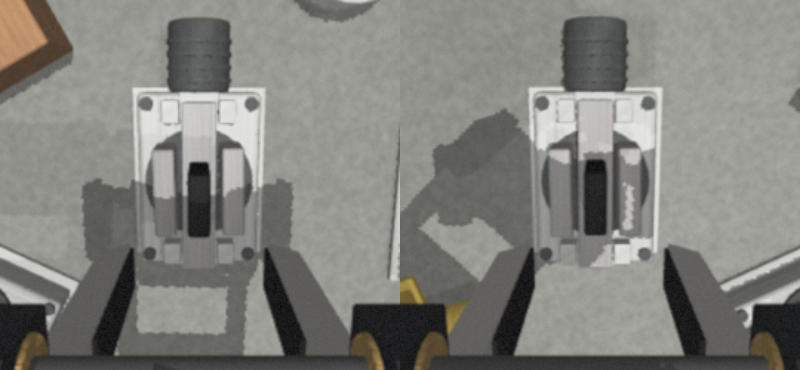

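Both keys look home and centred: unit 2 on the left, unit 3 on the right. Unit 3's offset is under 1 mm. Next is closing the drawer.

```bash
python3 -c "
from h import *
go([(.363,-.283,.20,-.055)])
g=get_image('top'); marks('top',g,'cab_drawer0_handle',.082)
"
```

```text
from [0.4479 0.368  0.2151] -0.295 q6 0.79
(0.363, -0.283, 0.2, -0.055) 14 [[-0.0463, 0.0077, 0.0011, -0.0171], [-0.0464, 0.0069, 0.0011, -0.0171], [-0.0465, 0.0061, 0.0011, -0.0171], [-0.0466, 0.0053, 0.0011, -0.0171], [-0.0467, 0.0045, 0.0011, -0.0171], [-0.0467, 0.0037, 0.0011, -0.0171], [-0.0468, 0.0029, 0.0011, -0.0171], [-0.0468, 0.0021, 0.0011, -0.0171], [-0.0469, 0.0013, 0.0011, -0.0171], [-0.0469, 0.0005, 0.0011, -0.0171], [-0.0469, -0.0003, 0.0011, -0.0171], [-0.0469, -0.0011, 0.0011, -0.0171], [-0.0469, -0.0019, 0.0011, -0.0171], [-0.0468, -0.0027, 0.0011, -0.0171]]
top cab_drawer0_handle 0.72 444 251 [ 0.3622 -0.2784  0.082 ]
top cab_drawer0_handle 0.32 186 129 [0.6514 0.3478 0.082 ]
```

Emit:
arm_command --commands '[[[-0.0463, 0.0077, 0.001, -0.017], [-0.0464, 0.0069, 0.001, -0.017], [-0.0465, 0.0061, 0.001, -0.017], [-0.0466, 0.0053, 0.001, -0.017], [-0.0467, 0.0045, 0.001, -0.017], [-0.0467, 0.0037, 0.001, -0.017], [-0.0468, 0.0029, 0.001, -0.017]]]' --fingers 0.032

```text
time: 54.25
tool_pos: [0.4043, 0.0413, 0.2074]
ee_rot: [[0.173, 0.985, -0.002], [0.985, -0.173, 0.0], [-0.0, -0.002, -1.0]]
ft_force: [0.2, -0.4, -0.0]
opening: 0.339
grasp_force: 0.0
```

Emit:
arm_command --commands '[[[-0.0468, 0.0021, 0.001, -0.017], [-0.0469, 0.0013, 0.001, -0.017], [-0.0469, 0.0005, 0.001, -0.017], [-0.0469, -0.0003, 0.001, -0.017], [-0.0469, -0.0011, 0.001, -0.017], [-0.0469, -0.0019, 0.001, -0.017], [-0.0468, -0.0027, 0.001, -0.017]]]'

```text
time: 54.95
tool_pos: [0.3616, -0.2841, 0.2003]
ee_rot: [[0.057, 0.998, -0.001], [0.998, -0.057, 0.002], [0.002, -0.002, -1.0]]
ft_force: [0.7, 0.0, -0.1]
opening: 0.339
grasp_force: 0.0
```

Emit:
arm_command --commands '[[[0, 0, 0.02, 0], [0, 0, 0, 0], [0, 0, 0, 0], [0, 0, 0, 0], [0, 0, 0, 0]]]'

```text
time: 55.45
tool_pos: [0.3633, -0.2823, 0.1826]
ee_rot: [[0.055, 0.998, 0.001], [0.998, -0.055, -0.001], [-0.001, 0.001, -1.0]]
ft_force: [0.0, 0.1, -0.2]
opening: 0.341
grasp_force: 0.0
```

```bash
python3 -c "
from h import *
print(read_state()['opening']); go([(.363,-.2835,.065,-.055)])
d=get_image('wrist'); marks('wrist',d,'cab_drawer0_handle',.082)
"
```

```text
0.3409085176264242
from [ 0.3633 -0.2823  0.1826] -0.055 q6 -0.85
(0.363, -0.2835, 0.065, -0.055) 3 [[-0.0004, -0.0001, 0.0392, -0.0], [-0.0004, -0.0001, 0.0392, -0.0], [-0.0004, -0.0001, 0.0392, -0.0]]
wrist cab_drawer0_handle 0.83 326 191 [ 0.3653 -0.2748  0.082 ]
```

Emit:
arm_command --commands '[[[0, 0, 0.03, 0], [0, 0, 0.03, 0], [0, 0, 0.03, 0], [0, 0, 0.027, 0], [0, 0, 0, 0], [0, 0, 0, 0]]]'

```text
time: 56.15
tool_pos: [0.3631, -0.2828, 0.0656]
ee_rot: [[0.056, 0.998, 0.0], [0.998, -0.056, -0.0], [-0.0, 0.0, -1.0]]
ft_force: [-0.1, -0.5, 0.5]
opening: 0.339
grasp_force: 0.0
```

Emit:
arm_command --commands '[[[0, 0, 0, 0], [0, 0, 0, 0], [0, 0, 0, 0], [0, 0, 0, 0], [0, 0, 0, 0]]]' --fingers 0.0 --force 25

```text
time: 56.65
tool_pos: [0.3634, -0.2835, 0.0661]
ee_rot: [[0.056, 0.998, 0.001], [0.998, -0.056, -0.001], [-0.001, 0.001, -1.0]]
ft_force: [-1.3, 0.7, 7.1]
opening: 0.111
grasp_force: 25.0
```

Emit:
arm_command --commands '[[[0, 0.01, 0, 0], [0, 0.02, 0, 0], [0, 0.02, 0, 0], [0, 0.02, 0, 0], [0, 0.02, 0, 0], [0, 0.02, 0, 0], [0, 0.02, 0, 0], [0, 0, 0, 0]]]'

```text
time: 57.45
tool_pos: [0.4953, -0.2918, 0.0662]
ee_rot: [[0.055, 0.998, 0.004], [0.998, -0.055, -0.004], [-0.004, 0.004, -1.0]]
ft_force: [0.2, -3.8, 3.6]
opening: 0.112
grasp_force: 25.0
```

Emit:
arm_command --commands '[[[0, 0.015, 0, 0], [0, 0.015, 0, 0], [0, 0.01, 0, 0], [0, 0.006, 0, 0], [0, 0.003, 0, 0], [0, 0, 0, 0]]]'

```text
time: 58.05
tool_pos: [0.5421, -0.2947, 0.0662]
ee_rot: [[0.056, 0.998, 0.001], [0.998, -0.056, -0.004], [-0.003, 0.001, -1.0]]
ft_force: [-1.4, -5.1, 4.2]
opening: 0.105
grasp_force: 25.0
```

Push the last millimetres until it stops.

Emit:
arm_command --commands '[[[0, 0.001, 0, 0], [0, 0.001, 0, 0], [0, 0.001, 0, 0], [0, 0, 0, 0], [0, 0, 0, 0]]]'

```text
time: 58.55
tool_pos: [0.542, -0.2947, 0.0661]
ee_rot: [[0.056, 0.998, -0.006], [0.998, -0.056, -0.002], [-0.002, -0.006, -1.0]]
ft_force: [-11.9, -4.0, 11.0]
opening: 0.111
grasp_force: 25.0
```

Emit:
arm_command --commands '[[[0, 0, 0, 0], [0, 0, 0, 0], [0, 0, 0, 0], [0, 0, 0, 0], [0, 0, -0.02, 0], [0, 0, -0.03, 0], [0, 0, -0.05, 0], [0, 0, -0.05, 0]]]' --fingers 0.03

```text
time: 59.35
tool_pos: [0.544, -0.2922, 0.2154]
ee_rot: [[0.056, 0.998, -0.002], [0.998, -0.056, 0.002], [0.002, -0.002, -1.0]]
ft_force: [0.8, -1.5, 0.8]
opening: 0.316
grasp_force: 0.0
```

Emit:
arm_command --commands '[[[0.02, -0.03, -0.03, 0], [0.02, -0.03, -0.03, 0], [0.02, -0.03, 0, 0], [0, 0, 0, 0], [0, 0, 0, 0]]]'

```text
time: 59.85
tool_pos: [0.458, -0.2277, 0.2749]
ee_rot: [[0.056, 0.998, 0.0], [0.998, -0.056, -0.0], [-0.0, 0.0, -1.0]]
ft_force: [0.3, -0.4, -0.1]
opening: 0.318
grasp_force: 0.0
```

```bash
python3 -c "
from h import *
d=get_image('wrist'); marks('wrist',d,'cab_drawer0_handle',.082)
s=get_image('side'); marks('side',s,'cab_drawer0_handle',.082)
g=get_image('top'); marks('top',g,'cab_drawer0_handle',.082); marks('top',g,'key',.044);marks('side',s,'key',.044)
for k in ('tape','carton','driver'): marks('side',s,k,0)
"
```

```text
wrist cab_drawer0_handle 0.75 398 224 [ 0.5424 -0.2856  0.082 ]
side cab_drawer0_handle 0.73 381 258 [ 0.54   -0.2723  0.082 ]
top cab_drawer0_handle 0.93 446 175 [ 0.5454 -0.2903  0.082 ]
top key 0.98 247 160 [0.5849 0.2011 0.044 ]
top key 0.9 333 155 [ 0.6016 -0.019   0.044 ]
top key 0.58 175 213 [0.4471 0.3731 0.044 ]
side key 0.83 362 207 [ 6.122e-01 -4.000e-04  4.400e-02]
side key 0.62 333 176 [0.5947 0.2006 0.044 ]
side key 0.51 276 161 [0.4382 0.3657 0.044 ]
side tape 0.91 390 188 [0.7827 0.1288 0.    ]
side carton 0.41 338 158 [0.6936 0.3902 0.    ]
side driver 0.84 303 229 [0.4228 0.0091 0.    ]
```

```bash
python3 -c "
from plant import *
print(finish_job())"
```

```text
the job is handed in; nothing more can be done
None
```

All three keys are home and centred to about 1 mm in the three grey units, including key 2, which was knocked along its slot and slid back. The drawer is pushed shut, and the job was handed in at about 60 s with no verdict returned.

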